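# Stack glued cases under a weight and set the cure timer

## Task

The freshly glued electronics cases have to set under pressure. First move the blue tip-cleaner tin off the gluing base and stand it wholly on its round black pad, then stack every case that is there, lid up and in any order, into one square column on the marked footprint of the base, put the steel weight upright on the middle of the top case, and only then turn the timer knob until its white pointing end is on the green mark. Leave the column standing with the edges flush and leave the other things on the bench where they are.

Things in the scene. Friction and masses are not known exactly. Their poses are not given: they have to be found in the camera images.
- base: fixed flat aluminium gluing base, 170 x 120 x 15 mm, lying on the bench; origin at the centre of its underside, its x along the 170 mm side, y along the 120 mm side, z up; red corner marks on its top outline a 110 x 64 mm footprint with the long side along x, centred on the base
- base_top (a point): centre of the top face of the gluing base (15 mm above the bench), the middle of the marked footprint
- case1: closed plastic electronics case, grey lid, black bottom, pale glue seam between; plain box 110 (x) x 64 (y) x 32 mm (z) with a flat lid, about 0.15 to 0.3 kg, loose, lying lid up on the bench (all cases are the same size; three to five of the five are there, the rest are absent); origin at the centre of its underside, z up
- case2: closed plastic electronics case, blue lid, grey bottom, pale glue seam between; plain box 110 (x) x 64 (y) x 32 mm (z) with a flat lid, about 0.15 to 0.3 kg, loose, lying lid up on the bench (all cases are the same size; three to five of the five are there, the rest are absent); origin at the centre of its underside, z up
- case3: closed plastic electronics case, black lid, grey bottom, pale glue seam between; plain box 110 (x) x 64 (y) x 32 mm (z) with a flat lid, about 0.15 to 0.3 kg, loose, lying lid up on the bench (all cases are the same size; three to five of the five are there, the rest are absent); origin at the centre of its underside, z up
- case4: closed plastic electronics case, green lid, black bottom, pale glue seam between; plain box 110 (x) x 64 (y) x 32 mm (z) with a flat lid, about 0.15 to 0.3 kg, loose, lying lid up on the bench (all cases are the same size; three to five of the five are there, the rest are absent); origin at the centre of its underside, z up
- case5: closed plastic electronics case, orange lid, black bottom, pale glue seam between; plain box 110 (x) x 64 (y) x 32 mm (z) with a flat lid, about 0.15 to 0.3 kg, loose, lying lid up on the bench (all cases are the same size; three to five of the five are there, the rest are absent); origin at the centre of its underside, z up
- weight: loose steel weight, 0.7 kg: round body 60 mm across and 34 mm high, above it a short neck 22 mm across and a round grip knob 36 mm across from 49 to 68 mm above the bottom; 70 mm high in all; origin at the centre of its underside, z up
- tin: loose round blue tip-cleaner tin with brass wool on top, 60 mm across, blue wall 42 mm high (50 mm with the wool), 0.15 kg, at first standing on the gluing base (it is light and may get knocked later); origin at the centre of its underside, z up
- pad: fixed round black rubber pad, 100 mm across and 4 mm thick, lying on the bench: the tin's place; origin at the centre of its underside
- knob (a joint): angle of the timer knob in rad, 0 to 3.6, growing as it is turned clockwise seen from above; stays where it is left, turns easily (0.05 N m). The fixed timer is a grey box 130 x 130 x 30 mm lying on the bench with a white round dial, 112 mm across and 2 mm thick, on top
- knob_grip (a point): on the upright axis of the timer knob, 64 mm above the bench, the height for the TCP to grip: the black knob is a disc 60 mm across (its top 41 mm above the bench) with an upright bar on it 60 mm long, 16 mm thick, its top 75 mm above the bench; its x axis runs along the bar, and the white line marks the bar's pointing end (-x)
- pointer (a point): point 45 mm out from the knob's axis, straight beyond the bar's white pointing end, turning with the knob
- index (a point): middle of the green mark on the white dial, 45 mm out from the knob's axis; fixed during the job. The knob's pointing end is on the mark when the point pointer is directly above this point
- multimeter: bystander: loose orange multimeter, 85 x 160 x 36 mm, origin under its centre
- spool: bystander: loose metal solder spool standing upright, 56 mm across, 50 mm high, origin under its centre
- flux: bystander: loose small jar with red cap, 40 mm across, 80 mm high, origin under its centre
- screwdriver: bystander: loose yellow screwdriver lying down, 170 mm long, along its x, origin under its middle
- brush: bystander: loose brush with wooden handle lying down, 170 mm long, along its x, origin under its middle
- screwtray: bystander: loose blue screw tray with four pockets, 100 x 80 x 22 mm, origin under its centre
Things that resemble listed ones, but are neither listed nor needed, are in the scene too. Leave any pink or purple look-alike of the case3 alone.

How it is judged:
By the outcome, as a careful person would: the job done as asked, in the order asked, and still so for the second after the job is handed in, with the robot touching nothing.
Of case1, case2, case3, case4, case5 only 3 to 5 are there at a start; the rules pass over those that are not, and their reading is None.
At some moment in a run one of tin may be knocked a few centimetres aside while the robot is not near it.
It also fails if it takes over 210 s, if anything falls off the work surface, if the arm or the gripper's body presses on something with over 40 N, if the wrist force passes 120 N, or if a joint passes its speed limit or range.

## Robot

A 6-joint arm with a two-finger parallel gripper is mounted at the origin on the work surface. World frame = base frame: x ahead of the robot, y to its left, z up, the work surface at z = 0. Lengths are in m, angles in rad, forces in N, time in s.
With the tool pointing down it reaches from about 0.35 to 0.775 m from the base axis. Payload 5.5 kg.
Tool frame: the origin (TCP) lies between the finger pads, 19 mm behind the fingertips; this is the grasp point; z points along the fingers, y is the line along which they close (so a half turn about z gives the same grasp; the last joint's range is limited). The gripper opens to 85 mm and grips with 20 to 120 N. Pads are 22 mm wide; open, the fingers measure 114 mm over their backs; the gripper's body (76 mm by 85 mm) begins 54 mm behind the grasp point. The pads swing forward as they close: fully open they stand 13 mm farther back than shut.
Start: joints at [1.082, 0.313, 0.046, 1.304, 0, 1.431], TCP at [0.197, 0.54, 0.25] pointing down, gripper open.
Joint ranges: [-2.76, 2.76], [-0.86, 1.69], [-1.03, 1.26], [-2.2, 2.34], [-1.47, 1.5], [-3.14, 3.14]. Speed limits (rad/s): [2.57, 2.57, 3.14, 3.14, 3.14, 3.14].

## Interface

Orientations are given as a unit quaternion [w, x, y, z].
In Python, from station import * gives the robot as it stands.
- The arm moves only by the tool carry_out, never from a script. Its argument "rows" is one flat list of numbers, 4 for each row, row after row: the shift along the tool's x, y, z scaled (see below), then the turn about the tool's z scaled (see below). A call has 1 to 20 rows; each row shifts and turns the commanded pose from where the row before left it, along the tool's axes as they then stand; what a row does not reach is not made up. The controller multiplies each number of a shift by 0.02 m and each number of a turn by 0.12 rad. A row lasts 1/12 s, in which the tool goes at most 41.7 mm and 7.16 degrees, less where a joint would pass 70% of its speed; a pose out of reach is approached as far as the arm can. A call with a number of a shift or a turn outside -1 to 1 is refused whole. A call with a gripper value outside its range is refused whole. "hand" is the opening, from -1 (shut) to 1 (fully open), set as the call begins (left out, the last holds). The fingers move at their own pace and stop on an object; "grip_force" is the grip in N (left out, the last holds). Time passes only in rows, so rows that do not move let the fingers close. It gives the time, the measured TCP pose, the force, the opening and the grip force at its end, in the units of the state.
- state(): the state, without advancing time (a new reading comes with each control period).
- capture(name): name is "scene" or "top"; returns the picture (400x640x3 uint8, blue, green, red); there is no depth.
- camera_params(name): a dict with "K" (3x3 intrinsics, pixels), "dist_coeffs" ([k1, k2, p1, p2, k3] as OpenCV has them; the pictures are not rectified), "eye" and "orientation" of the camera in the world. Camera axes: x right, y up, looking along -z (the intrinsics and any distortion apply to the point x, -y, -z); pixel columns grow to the right and rows downward; lengths in m; the calibration is good to about 2 mm. A picture is of the moment at which its call begins. camera_params takes no time and is no camera call.
- sign_off(): hands the job in; it is judged then, once.
The state is a dict: "t": time; "qpos": joint angles; "dq": joint speeds; "effort": joint torques, N m; "position": TCP position; "tcp_rot": TCP orientation; "wrist_force": force on the tool from outside, world axes, zero at the start; "torque": the same for the moment, N m; "width": opening from 0.0 (shut) to 1.0 (fully open); "gripper_force": force on a finger pad.
Only numpy, scipy, OpenCV 4.12 (cv2) and the standard library are available. Lean on these libraries where they do the work, as an engineer would, in place of code of your own. Each camera call takes 0.05 s, during which the arm holds its last target. There are 200 camera calls.

## Working session

There is one attempt and no reset: what is moved stays moved. The work goes in short steps, Python scripts to look and compute and a tool call to move; the robot and the scene stay as the last step left them, time stands still between calls to the robot, and variables do not carry over. Pictures are saved under pics/ and viewed, at most 15 in all, crops included, and the job is handed in when it is done.

Besides the shell and the picture viewer there is one more tool, called after "Emit:" in YAML: its name, and indented under it one key for each argument. carry_out: Moves the arm, as the interface text tells. Its arguments: {"type":"object","properties":{"rows":{"type":"array"},"hand":{"type":"number"},"grip_force":{"type":"number"}},"required":["rows"]}

```bash
ls; mkdir -p pics; python3 - <<'E'
from station import *
import cv2
for n in("scene","top"):
    cv2.imwrite(f"pics/{n}0.png",capture(n)); p=camera_params(n); print(n,p)
print(state())
E
```

```text
pics
scene {'K': array([[445.32253955,   0.        , 319.87864136],
       [  0.        , 445.32253955, 192.76819717],
       [  0.        ,   0.        ,   1.        ]]), 'dist_coeffs': array([-0.08828474,  0.        ,  0.        ,  0.        ,  0.        ]), 'eye': array([1.10973269, 0.69462766, 1.05930806]), 'orientation': array([0.34397593, 0.12050076, 0.32617027, 0.87222307])}
top {'K': array([[473.71225567,   0.        , 319.33417424],
       [  0.        , 473.71225567, 199.28554417],
       [  0.        ,   0.        ,   1.        ]]), 'dist_coeffs': array([-0.02984497,  0.        ,  0.        ,  0.        ,  0.        ]), 'eye': array([0.41342908, 0.04863636, 1.38934791]), 'orientation': array([-0.69670928, -0.03185005,  0.03299447,  0.71588625])}
{'t': 0.1, 'qpos': array([1.08238936e+00, 3.13949644e-01, 4.51171581e-02, 1.30361111e+00,
       6.37712170e-07, 1.43117949e+00]), 'dq': array([-7.42694639e-07, -2.00918433e-03,  1.93227639e-03, -6.46244637e-04,
       -2.15154529e-03,  2.70065134e-03]), 'effort': array([ 3.43081447e-03, -4.81724453e+01,  2.99243313e+01,  1.27666356e-02,
       -1.10922244e-04,  2.30125875e-05]), 'position': array([0.19633281, 0.53999873, 0.24919422]), 'tcp_rot': array([-2.54704348e-04,  1.73512354e-01,  9.84831348e-01, -7.83260317e-04]), 'wrist_force': array([ 0.43706129, -0.34991028,  0.81535154]), 'torque': array([-0.0409304 , -0.06026941, -0.02466167]), 'gripper_force': 0.0, 'width': 0.9980379881787362}
```

View pics/scene0.png

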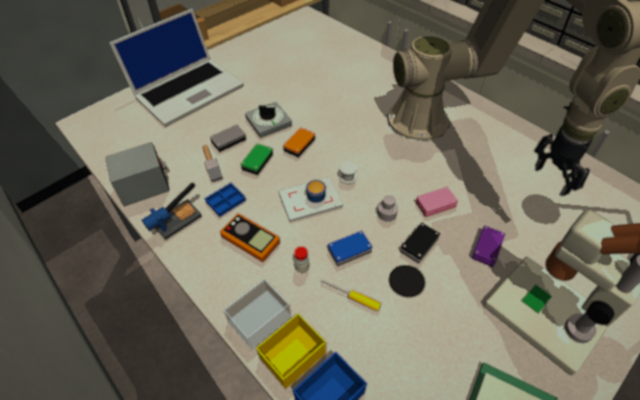

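View pics/top0.png

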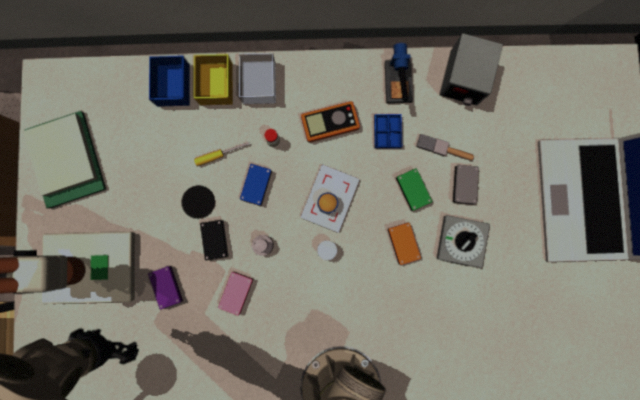

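The views show all five cases. In the top view these are blue (256,184), black (214,240), green (413,190), orange (404,243) and grey (466,184). Also visible are the pink (236,293) and purple (166,287) look-alikes, the base (331,198) with the tin (328,203), and the pad (198,202). The timer is at (464,241). The weight or spool candidates are (262,244) and (328,250).

```bash
python3 - <<'E'
import cv2,numpy as np
t=cv2.imread("pics/top0.png")
a=cv2.resize(t[150:280,180:380],None,fx=4,fy=4,interpolation=cv2.INTER_CUBIC)
cv2.imwrite("pics/c1.png",a)
b=cv2.resize(t[155:275,380:500],None,fx=5,fy=5,interpolation=cv2.INTER_CUBIC)
cv2.imwrite("pics/c2.png",b)
E
```

```text
(no output)
```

View pics/c1.png

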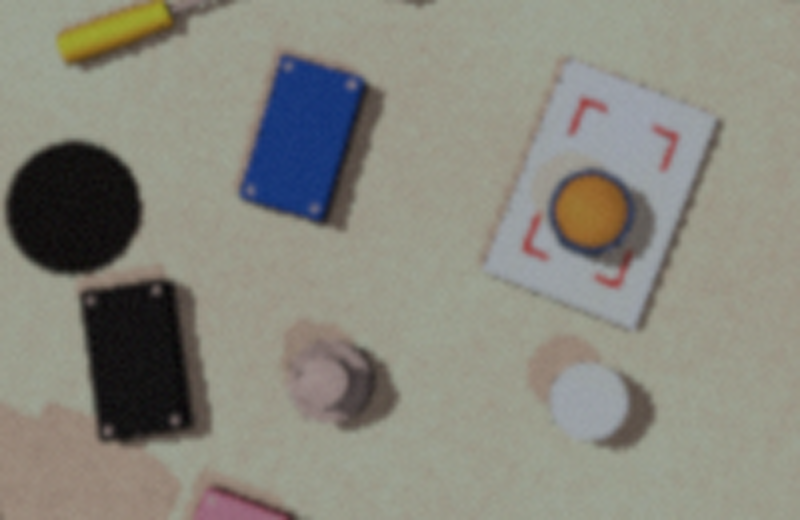

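View pics/c2.png

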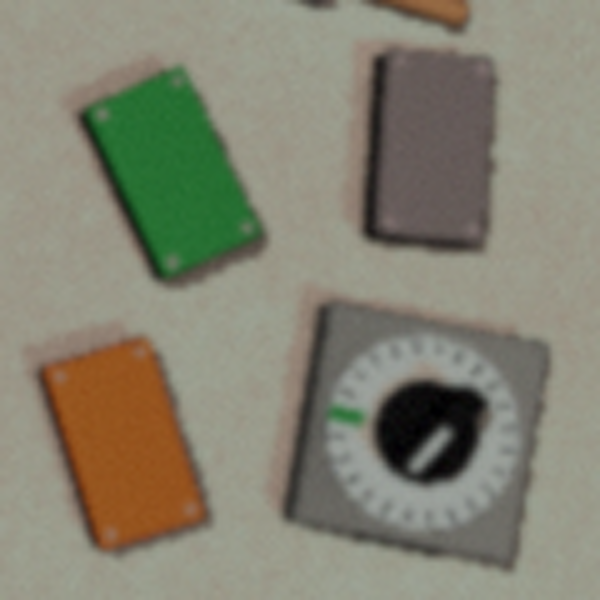

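Crop 1 shows the stepped, knobbed weight at (260,244). The plain white cylinder at (328,250) is the spool. The tin at (328,203) stands off-centre on the base. Crop 2 shows the green, grey and orange cases, which all match the listed lids. The knob's white line points to the lower left and the green mark is on the left at (449,238).
Possible confusions for case3: black lid (214,240), purple (166,287), pink (236,293), black pad (198,202). I choose (214,240), which is a black box with four screws in the crop. For the weight I choose the stepped object, not the spool.

```bash
cat > h.py <<'E'
from station import *
import cv2,numpy as np
from scipy.spatial.transform import Rotation as R
def rot(q): return R.from_quat([q[1],q[2],q[3],q[0]])
def cast(n,uv,z):
    p=camera_params(n); uv=np.asarray(uv,float).reshape(-1,1,2)
    c=cv2.undistortPoints(uv,p["K"],p["dist_coeffs"]).reshape(-1,2)
    d=rot(p["orientation"]).apply(np.c_[c[:,0],-c[:,1],-np.ones(len(c))])
    e=p["eye"]; return (e+d*((z-e[2])/d[:,2])[:,None])[:,:2]
def proj(n,X):
    p=camera_params(n); c=rot(p["orientation"]).inv().apply(np.asarray(X,float).reshape(-1,3)-p["eye"])
    return cv2.projectPoints(c*[1,-1,-1],np.zeros(3),np.zeros(3),p["K"],p["dist_coeffs"])[0].reshape(-1,2)
RNG={"blue":((100,130,60),(125,255,255)),"green":((50,120,40),(80,255,255)),"orange":((5,150,90),(16,255,255)),
 "black":((0,0,0),(180,255,45)),"white":((0,0,150),(180,40,255))}
def blob(n,img,col,near,r=40,up=4):
    """biggest contour of colour (hsv range) around pixel near, upsampled for subpixel"""
    x0,y0=int(near[0]-r),int(near[1]-r)
    c=cv2.resize(img[y0:y0+2*r,x0:x0+2*r],None,fx=up,fy=up,interpolation=cv2.INTER_CUBIC)
    lo,hi=RNG[col] if isinstance(col,str) else col
    m=cv2.inRange(cv2.cvtColor(c,cv2.COLOR_BGR2HSV),np.array(lo),np.array(hi))
    m=cv2.morphologyEx(cv2.morphologyEx(m,cv2.MORPH_OPEN,np.ones((9,9))),cv2.MORPH_CLOSE,np.ones((17,17)))
    k=max(cv2.findContours(m,cv2.RETR_EXTERNAL,cv2.CHAIN_APPROX_NONE)[0],key=cv2.contourArea).reshape(-1,2)
    return (k+.5)/up-.5+[x0,y0]
def rect(n,k,z):
    """moments-based box: centre, long-axis angle, sizes (mm)"""
    w=(cast(n,k,z)*1e4).astype(np.float32); o=w.mean(0); m=cv2.moments((w-o).reshape(-1,1,2))
    c=(o+[m["m10"]/m["m00"],m["m01"]/m["m00"]])/1e4
    a=.5*np.arctan2(2*m["mu11"],m["mu20"]-m["mu02"])
    s=cv2.minAreaRect(w)
    return c,a,sorted(np.array(s[1])/10), np.array(s[0])/1e4
E
cat > m1.py <<'E'
from h import *
np.set_printoptions(precision=4,suppress=True)
G=((0,0,60),(180,70,130))
T=capture("top");S=capture("scene")
near={"blue":((256,184),(350,247),"blue"),"green":((413,190),(257,158),"green"),"orange":((404,243),(299,141),"orange"),"black":((214,240),(420,240),"black"),"grey":((466,184),(228,136),((0,0,60),(180,70,130)))}
for k,(a,b,c) in near.items():
    for n,im,p in(("top",T,a),("scene",S,b)):
        ct=blob(n,im,c,p,28); w=rect(n,ct,.032); print(k,n,w[0],round(np.degrees(w[1]),1),w[2],w[3])
print("pad",[ (n,*rect(n,blob(n,i,"black",p,28),.004)[::2]) for n,i,p in(("top",T,(198,202)),("scene",S,(407,281)))])
print("tinwool",[ (n,*rect(n,blob(n,i,((5,100,60),(25,255,255)),p,20),.06)[::2]) for n,i,p in(("top",T,(328,203)),("scene",S,(316,186)))])
# red corners
for n,im,p in(("top",T,(331,198)),("scene",S,(313,195))):
    h=cv2.cvtColor(im,cv2.COLOR_BGR2HSV); m=cv2.inRange(h,np.array((0,60,80)),np.array((6,255,255)))|cv2.inRange(h,np.array((172,60,80)),np.array((180,255,255)))
    ys,xs=np.nonzero(m[p[1]-35:p[1]+35,p[0]-35:p[0]+35]); q=np.c_[xs+p[0]-35,ys+p[1]-35]
    w=cast(n,q,.015); s=cv2.minAreaRect((w*1e3).astype(np.float32)); print("marks",n,len(q),s)
    ct=blob(n,im,((0,0,140),(180,25,255)),p,42); w=rect(n,ct,.015); print("base",n,w[0],round(np.degrees(w[1]),1),w[2],w[3])
E
python3 m1.py
```

```text
blue top [0.5873 0.2285] -17.5 [np.float64(62.46364135742188), np.float64(106.9175537109375)] [0.5872 0.2284]
blue scene [0.5941 0.2342] -16.0 [np.float64(62.48118896484375), np.float64(108.23123779296876)] [0.5936 0.2344]
green top [ 0.56   -0.2286] 21.6 [np.float64(63.7283447265625), np.float64(106.05030517578125)] [ 0.5602 -0.2284]
green scene [ 0.5672 -0.2194] 26.1 [np.float64(66.185693359375), np.float64(113.37867431640625)] [ 0.5673 -0.2195]
orange top [ 0.4054 -0.1942] 15.1 [np.float64(64.8833251953125), np.float64(108.73544921875)] [ 0.4055 -0.1942]
orange scene [ 0.4118 -0.1858] 18.4 [np.float64(66.01416015625), np.float64(113.17947998046876)] [ 0.4115 -0.1863]
black top [0.4306 0.3484] 7.8 [np.float64(66.0585693359375), np.float64(106.9188720703125)] [0.4302 0.3487]
black scene [0.4365 0.3572] 6.5 [np.float64(61.509735107421875), np.float64(109.25)] [0.4376 0.3575]
grey top [ 0.5715 -0.3842] -4.3 [np.float64(68.2770751953125), np.float64(118.00035400390625)] [ 0.5695 -0.3841]
grey scene [ 0.5778 -0.3737] -7.7 [np.float64(71.04610595703124), np.float64(114.01787109375)] [ 0.
[... 169 characters left out ...]
150268554688), np.float64(90.64907836914062)])]
tinwool [('top', array([0.5266, 0.0226]), [np.float64(48.60848388671875), np.float64(48.76295166015625)]), ('scene', array([0.5297, 0.0269]), [np.float64(48.07003173828125), np.float64(49.072314453125)])]
marks top 96 ((543.43359375, 14.442924499511719), (77.0501937866211, 120.78841400146484), 66.6214599609375)
base top [0.5531 0.0169] -10.5 [np.float64(166.2402587890625), np.float64(221.1817626953125)] [0.5584 0.0159]
marks scene 8 ((566.8312377929688, 33.335079193115234), (59.04062271118164, 131.82676696777344), 37.75385665893555)
base scene [0.5978 0.014 ] -79.1 [np.float64(121.11156005859375), np.float64(122.35887451171875)] [0.5686 0.0082]
```

```bash
cat >> h.py <<'E'
def plan(stops,start=None):
    """stops: (label,x,y,z,yaw_y deg or None). prints turn units (0.12), then tool xyz units (0.02 m) after the turn"""
    s=state(); p=np.array(s["position"]); M=rot(s["tcp_rot"]).as_matrix(); yy=np.arctan2(M[1,1],M[0,1])
    print("t %.1f at"%s["t"],p.round(4),"yaw_y %.1f tilt %.4f q6 %.2f width %.3f"%(np.degrees(yy),M[2,2],s["qpos"][5],s["width"]))
    for l,x,y,z,a in stops:
        q=np.array([x,y,z]); new=yy
        if a is not None:
            new=min((np.radians(a)+k*np.pi for k in range(-3,4)),key=lambda v:abs(v-yy)+(50 if abs(np.arctan2(y,x)-v+np.pi/2)>2.9 else 0))
        turn=-(new-yy)/.12; yy=new
        ty=np.array([np.cos(yy),np.sin(yy)]); tx=np.array([-ty[1],ty[0]])   # z down: x = y rotated +90
        d=q-p; p=q
        print(f"{l}: turn {turn:.2f}  x {d[:2]@tx/.02:.2f} y {d[:2]@ty/.02:.2f} z {-d[2]/.02:.2f}  q6~{np.arctan2(y,x)-yy+np.pi/2:.2f}")
E
python3 - <<'E'
from h import *
plan([("tin above",.5275,.024,.13,None),("down",.5275,.024,.042,None),("up",.5275,.024,.13,None),("pad",.545,.403,.13,None),("dn",.545,.403,.032,None)])
E
```

```text
t 0.2 at [0.1964 0.5401 0.2494] yaw_y 70.0 tilt -1.0000 q6 1.43 width 0.997
tin above: turn -0.00  x -24.38 y -18.60 z 5.97  q6~0.39
down: turn -0.00  x 0.00 y 0.00 z 4.40  q6~0.39
up: turn -0.00  x 0.00 y 0.00 z -4.40  q6~0.39
pad: turn -0.00  x 5.65 y 18.11 z -0.00  q6~0.99
dn: turn -0.00  x 0.00 y 0.00 z 4.90  q6~0.99
```

Emit:
carry_out:
  rows: [-1,-0.75,0,0,-1,-0.75,0,0,-1,-0.75,0,0,-1,-0.75,0,0,-1,-0.75,0,0,-1,-0.75,0,0,-1,-0.75,0,0,-1,-0.75,0,0,-1,-0.75,0,0,-1,-0.75,0,0,-1,-0.75,0,0,-1,-0.75,0,0,-1,-0.75,0,0,-1,-0.75,0,0,-1,-0.75,0,0,-1,-0.75,0,0,-1,-0.75,0,0,-1,-0.75,0,0,-1,-0.75,0.5,0,-1,-0.75,0.5,0]
  hand: 1
  grip_force: 30

```text
t: 1.87
position: [0.4709, 0.1206, 0.2303]
tcp_rot: [0.001, 0.174, 0.985, 0.0]
wrist_force: [1.1, 0.9, 0.0]
width: 1.0
gripper_force: 0.0
```

Emit:
carry_out:
  rows: [-1,-0.9,1,0,-1,-0.9,1,0,-1,-0.9,1,0,-1,-0.9,1,0,-0.38,0,0.97,0,0,0,0,0,0,0,0,0]

```text
t: 2.45
position: [0.5265, 0.024, 0.1296]
tcp_rot: [-0.002, 0.174, 0.985, 0.0]
wrist_force: [0.1, 0.5, -0.4]
width: 1.002
gripper_force: 0.0
```

```bash
python3 - <<'E'
from h import *
plan([("tin down",.5275,.024,.042,None)])
E
```

```text
t 2.5 at [0.5265 0.024  0.1296] yaw_y 70.0 tilt -1.0000 q6 0.24 width 1.002
tin down: turn -0.00  x -0.05 y 0.02 z 4.38  q6~0.40
```

Emit:
carry_out:
  rows: [0,0,1,0,0,0,1,0,0,0,1,0,0,0,0.8,0,0,0,0.58,0,0,0,0,0]

```text
t: 2.95
position: [0.5261, 0.0254, 0.0423]
tcp_rot: [-0.001, 0.173, 0.985, 0.0]
wrist_force: [-0.4, 0.7, -0.1]
width: 1.004
gripper_force: 0.0
```

Emit:
carry_out:
  rows: [0,0,0,0,0,0,0,0,0,0,0,0,0,0,0,0,0,0,0,0,0,0,0,0]
  hand: -1

```text
t: 3.45
position: [0.5288, 0.0245, 0.045]
tcp_rot: [0.001, 0.173, 0.985, 0.0]
wrist_force: [-1.8, 1.4, 5.8]
width: 0.696
gripper_force: 32.6
```

Emit:
carry_out:
  rows: [0,0,-1,0,0,0,-1,0,0,0,-1,0,0,0,-1,0,0.3,1,0,0,0.3,1,0,0,0.3,1,0,0,0.3,1,0,0,0.3,1,0,0,0.3,1,0,0,0.3,1,0,0,0.3,1,0,0,0.3,1,0,0,0.3,1,0,0,0.3,1,0,0,0.3,1,0,0,0.3,1,0,0,0.3,1,0,0,0.3,1,0,0,0.3,1,0,0]

```text
t: 5.12
position: [0.5468, 0.3588, 0.1237]
tcp_rot: [0.0, 0.173, 0.985, 0.0]
wrist_force: [1.1, 0.4, -1.3]
width: 0.69
gripper_force: 33.5
```

Emit:
carry_out:
  rows: [0.3,1,0,0,0.3,1,0,0,0.27,0.08,0,0,0,0,1,0,0,0,1,0,0,0,1,0,0,0,0.8,0,0,0,0.4,0,0,0,0.28,0,0,0,0,0,0,0,0,0]

```text
t: 6.03
position: [0.5452, 0.4029, 0.0346]
tcp_rot: [0.001, 0.174, 0.985, 0.001]
wrist_force: [-0.2, 0.6, -1.4]
width: 0.69
gripper_force: 33.5
```

Emit:
carry_out:
  rows: [0,0,0,0,0,0,0,0,0,0,0,0,0,0,0,0,0,0,0,0,0,0,-0.5,0,0,0,-1,0,0,0,-1,0,0,0,-1,0,0,0,-1,0]
  hand: 1

```text
t: 6.87
position: [0.5447, 0.4028, 0.1251]
tcp_rot: [0.0, 0.173, 0.985, 0.0]
wrist_force: [-0.3, -0.6, 0.3]
width: 1.0
gripper_force: 0.0
```

```bash
cat > m2.py <<'E'
from h import *
import sys
T=capture("top");S=capture("scene"); cv2.imwrite("pics/top1.png",T);cv2.imwrite("pics/scene1.png",S)
for n,im,p,r in(("top",T,(331,198),32),("scene",S,(311,197),36)):
    h=cv2.cvtColor(im,cv2.COLOR_BGR2HSV); m=cv2.inRange(h,np.array((0,50,80)),np.array((6,255,255)))|cv2.inRange(h,np.array((165,50,80)),np.array((180,255,255)))
    m[:p[1]-r]=0;m[p[1]+r:]=0;m[:,:p[0]-r]=0;m[:,p[0]+r:]=0
    N,_,st,ce=cv2.connectedComponentsWithStats(m)
    print(n,[(int(s[4]),c.round(1).tolist(),cast(n,c,.015).round(4).tolist()) for s,c in zip(st[1:],ce[1:])])
    q=np.argwhere(m)[:,::-1]; print(cv2.minAreaRect((cast(n,q,.015)*1e3).astype(np.float32)))
E
python3 m2.py; python3 -c "
from h import *
plan([])
a=cv2.imread('pics/top1.png')[150:280,180:380];b=cv2.imread('pics/scene1.png')[150:300,250:450]
cv2.imwrite('pics/v1.png',np.vstack([cv2.resize(i,None,fx=2.1,fy=2.1,interpolation=3) for i in(a,b)]))"
```

```text
top [(26, [325.8, 177.4], [[0.6035, 0.024]]), (24, [346.7, 185.9], [[0.5769, -0.0362]]), (26, [312.9, 209.5], [[0.5104, 0.0642]]), (25, [334.0, 217.8], [[0.4846, 0.0037]])]
((543.93310546875, 14.226951599121094), (77.0501937866211, 121.8769760131836), 66.6214599609375)
scene [(4, [324.0, 184.8], [[0.4792, 0.0096]]), (3, [289.3, 194.0], [[0.5831, -0.0361]]), (2, [331.0, 199.5], [[0.5049, 0.0683]]), (4, [295.0, 209.2], [[0.6096, 0.0217]])]
((544.463623046875, 15.458602905273438), (70.55756378173828, 117.59284973144531), 66.6718978881836)
t 7.0 at [0.5469 0.4041 0.1286] yaw_y 70.0 tilt -1.0000 q6 0.87 width 1.000
```

View pics/v1.png

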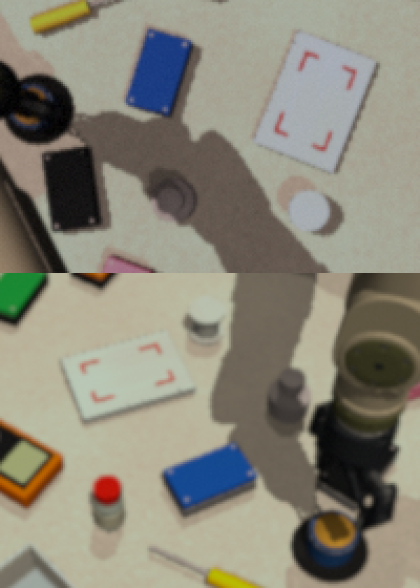

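Tin is upright on the pad (top crop: dark disc with tin at its centre, at about (40,108)), and the base is clear. Base centre is about (0.544, 0.0149) and its long axis is at -23.4°.

```bash
python3 - <<'E'
from h import *
plan([("blue above",.588,.2298,.085,72.5),("down",.588,.2298,.0205,None),("base above",.544,.0149,.10,66.6),("down",.544,.0149,.036,66.6)])
E
```

```text
t 7.0 at [0.5469 0.4041 0.1286] yaw_y 70.0 tilt -1.0000 q6 0.87 width 1.000
blue above: turn -0.36  x -4.58 y -7.69 z 2.18  q6~0.68
down: turn -0.00  x 0.00 y 0.00 z 3.23  q6~0.68
base above: turn 0.86  x -2.25 y -10.73 z -3.98  q6~0.44
down: turn -0.00  x 0.00 y 0.00 z 3.20  q6~0.44
```

Emit:
carry_out:
  rows: [-1,-1,0,-0.36,-1,-1,0,0,-1,-1,0,0,-1,-1,0,0,-0.58,-1,0,0,0,-1,0,0,0,-1,0,0,0,-0.69,1,0,0,0,1,0,0,0,0,0,0,0,0,0,0,0,0,0,0,0,0,0]

```text
t: 8.05
position: [0.5856, 0.2287, 0.0847]
tcp_rot: [0.001, 0.152, 0.988, 0.0]
wrist_force: [-0.0, 0.2, 0.4]
width: 1.0
gripper_force: 0.0
```

```bash
python3 - <<'E'
from h import *
plan([("down",.588,.2298,.0205,72.5)]); capture("top"); plan([])
E
```

```text
t 8.1 at [0.5856 0.2287 0.0847] yaw_y 72.5 tilt -1.0000 q6 0.55 width 1.000
down: turn 0.00  x -0.10 y 0.09 z 3.21  q6~0.68
t 8.1 at [0.5856 0.2288 0.0847] yaw_y 72.5 tilt -1.0000 q6 0.55 width 1.000
```

Emit:
carry_out:
  rows: [-0.1,0.09,1,0,0,0,1,0,0,0,0.8,0,0,0,0.4,0,0,0,0,0,0,0,0,0,0,0,0,0]
  grip_force: 40

```text
t: 8.68
position: [0.5881, 0.2295, 0.0208]
tcp_rot: [0.001, 0.152, 0.988, 0.0]
wrist_force: [-0.1, -1.1, 0.4]
width: 1.001
gripper_force: 0.0
```

Emit:
carry_out:
  rows: [0,0,0,0,0,0,0,0,0,0,0,0,0,0,0,0,0,0,0,0,0,0,0,0]
  hand: -1

```text
t: 9.18
position: [0.5882, 0.2295, 0.0209]
tcp_rot: [0.001, 0.152, 0.988, 0.001]
wrist_force: [0.0, 1.6, 5.6]
width: 0.745
gripper_force: 45.8
```

```bash
python3 - <<'E'
from h import *
s=state();print(s["wrist_force"],s["gripper_force"])
plan([("base above",.544,.0149,.10,66.6),("down",.544,.0149,.036,66.6)])
E
```

```text
[0.04145745 1.58815657 5.61638371] 45.752660036087036
t 9.2 at [0.5882 0.2295 0.0209] yaw_y 72.5 tilt -1.0000 q6 0.55 width 0.745
base above: turn 0.86  x -2.23 y -10.72 z -3.95  q6~0.44
down: turn -0.00  x 0.00 y 0.00 z 3.20  q6~0.44
```

Emit:
carry_out:
  rows: [0,0,-1,0.86,0,0,-1,0,0,0,-1,0,-0.2,-1,-0.95,0,-0.2,-1,0,0,-0.2,-1,0,0,-0.2,-1,0,0,-0.2,-1,0,0,-0.2,-1,0,0,-0.2,-1,0,0,-0.2,-1,0,0,-0.2,-1,0,0,-0.2,-1,0,0,-0.23,-0.72,1,0,0,0,1,0,0,0,0,0,0,0,0,0,0,0,0,0,0,0,0,0]

```text
t: 10.77
position: [0.5437, 0.015, 0.0595]
tcp_rot: [0.001, 0.203, 0.979, 0.0]
wrist_force: [0.2, 0.5, -1.8]
width: 0.744
gripper_force: 45.4
```

```bash
python3 - <<'E'
from h import *
plan([("down",.544,.0149,.0362,66.6)])
E
```

```text
t 10.8 at [0.5437 0.015  0.0595] yaw_y 66.6 tilt -1.0000 q6 0.29 width 0.744
down: turn 0.00  x -0.02 y 0.00 z 1.16  q6~0.44
```

Emit:
carry_out:
  rows: [0,0,0.6,0,0,0,0.4,0,0,0,0.16,0,0,0,0,0,0,0,0,0,0,0,0,0]

```text
t: 11.27
position: [0.543, 0.015, 0.0359]
tcp_rot: [0.0, 0.203, 0.979, 0.0]
wrist_force: [-1.8, 1.4, 3.5]
width: 0.738
gripper_force: 46.5
```

Emit:
carry_out:
  rows: [0,0,0,0,0,0,0,0,0,0,0,0,0,0,0,0,0,0,-0.5,0,0,0,-1,0,0,0,-1,0,0,0,-1,0,0,0,0,0,0,0,0,0,0,0,0,0]
  hand: 1

```text
t: 12.18
position: [0.5426, 0.0146, 0.1051]
tcp_rot: [-0.0, 0.203, 0.979, 0.0]
wrist_force: [0.2, -0.9, -0.7]
width: 0.999
gripper_force: 0.0
```

```bash
python3 - <<'E'
from h import *
plan([("green above",.5607,-.2273,.085,111.6),("dn",.5607,-.2273,.0205,111.6),("up",.5607,-.2273,.12,111.6),("base",.544,.0149,.12,66.6)])
E
```

```text
t 12.2 at [0.5426 0.0146 0.1051] yaw_y 66.6 tilt -1.0000 q6 0.29 width 0.999
green above: turn -6.55  x 3.61 y -11.58 z 1.01  q6~-0.76
dn: turn -0.00  x 0.00 y 0.00 z 3.23  q6~-0.76
up: turn -0.00  x 0.00 y 0.00 z -4.97  q6~-0.76
base: turn 6.54  x 5.58 y 10.78 z -0.00  q6~0.44
```

Emit:
carry_out:
  rows: [0,0,0,-1,0,0,0,-1,0,0,0,-1,0,0,0,-1,0,0,0,-1,0,0,0,-1,0,0,0,-0.55,0.3,-1,0,0,0.3,-1,0,0,0.3,-1,0,0,0.3,-1,0,0,0.3,-1,0,0,0.3,-1,0,0,0.3,-1,0,0,0.3,-1,0,0,0.3,-1,0,0,0.3,-1,0,0,0.3,-1,0,0,0.31,-0.58,0,0]

```text
t: 13.77
position: [0.5606, -0.2289, 0.1037]
tcp_rot: [-0.001, -0.187, 0.982, 0.0]
wrist_force: [0.5, -0.6, -0.6]
width: 0.999
gripper_force: 0.0
```

Emit:
carry_out:
  rows: [0,0,1,0,0,0,0,0,0,0,0,0,0,0,0,0,0,0,0,0]

```text
t: 14.18
position: [0.5611, -0.2267, 0.0856]
tcp_rot: [0.0, -0.188, 0.982, 0.0]
wrist_force: [1.8, -0.2, 0.6]
width: 0.994
gripper_force: 0.0
```

```bash
cat > lid.py <<'E'
from h import *
def lid(col,z,T=None,ref=(.544,.0149),ang=-23.4):
    T=capture("top") if T is None else T
    ct=blob("top",T,col,proj("top",[*ref,z])[0],30); c,a,s,_=rect("top",ct,z)
    u=np.array([np.cos(np.radians(ang)),np.sin(np.radians(ang))]); d=c-ref
    print("lid",c.round(4),"ang %.1f"%np.degrees(a),np.round(s,1),"off long %.1f mm, short %.1f mm"%(d@u*1e3,(d@[-u[1],u[0]])*1e3))
    cv2.imwrite("pics/last.png",T)
E
python3 - <<'E'
from lid import *
lid("blue",.047)
plan([("dn",.5607,-.2273,.0205,111.6),("up",.5607,-.2273,.12,111.6),("base",.544,.0149,.12,66.6)])
a=cv2.imread('pics/last.png')[150:280,260:460]
cv2.imwrite('pics/v2.png',cv2.resize(a,None,fx=4,fy=4,interpolation=3))
E
```

```text
lid [0.5418 0.0138] ang -23.9 [ 60.7 106.8] off long -1.6 mm, short -1.9 mm
t 14.2 at [ 0.5613 -0.2268  0.0859] yaw_y 111.7 tilt -1.0000 q6 -0.89 width 0.995
dn: turn 0.01  x 0.04 y -0.01 z 3.27  q6~-0.76
up: turn -0.00  x 0.00 y 0.00 z -4.97  q6~-0.76
base: turn 6.54  x 5.58 y 10.78 z -0.00  q6~0.44
```

View pics/v2.png

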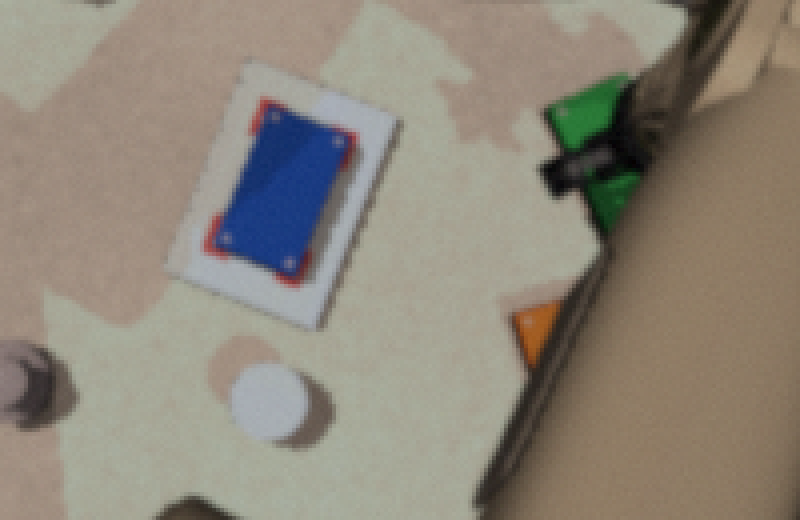

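Blue sits centred inside the red marks (crop, (280,185)), about 1.5 mm short along the long axis. The camera bias correction is confirmed, so I'm continuing with green.

Emit:
carry_out:
  rows: [0,0,1,0,0,0,1,0,0,0,0.8,0,0,0,0.44,0,0,0,0,0,0,0,0,0]

```text
t: 14.73
position: [0.5611, -0.227, 0.0207]
tcp_rot: [-0.0, -0.188, 0.982, 0.0]
wrist_force: [0.3, 0.6, 0.2]
width: 1.0
gripper_force: 0.0
```

Emit:
carry_out:
  rows: [0,0,0,0,0,0,0,0,0,0,0,0,0,0,0,0,0,0,0,0,0,0,0,0]
  hand: -1

```text
t: 15.23
position: [0.5622, -0.2279, 0.022]
tcp_rot: [0.001, -0.188, 0.982, -0.001]
wrist_force: [0.5, 0.6, 6.0]
width: 0.744
gripper_force: 45.2
```

Emit:
carry_out:
  rows: [0,0,-1,0,0,0,-1,0,0,0,-1,0,0,0,-1,1,0,0,-1,1,0,0,0,1,0,0,0,1,0,0,0,1,0,0,0,1,0,0,0,0.55,0,0,0,0,0,0,0,0,0,0,0,0]

```text
t: 16.32
position: [0.5608, -0.2272, 0.1203]
tcp_rot: [-0.0, 0.202, 0.979, 0.0]
wrist_force: [-0.2, 0.0, -1.3]
width: 0.743
gripper_force: 44.7
```

```bash
python3 - <<'E'
from h import *
plan([("base",.5428,.0150,.10,66.6),("dn",.5428,.0150,.0682,66.6)])
E
```

```text
t 16.3 at [ 0.5608 -0.2272  0.1203] yaw_y 66.7 tilt -1.0000 q6 -0.11 width 0.743
base: turn 0.01  x 5.64 y 10.76 z 1.02  q6~0.44
dn: turn -0.00  x 0.00 y 0.00 z 1.59  q6~0.44
```

Emit:
carry_out:
  rows: [0.5,1,0,0,0.5,1,0,0,0.5,1,0,0,0.5,1,0,0,0.5,1,0,0,0.5,1,0,0,0.5,1,0,0,0.5,1,0,0,0.5,1,0,0,0.5,1,0,0,0.64,0.76,0,0,0,0,1,0,0,0,0.5,0,0,0,0,0,0,0,0,0,0,0,0,0,0,0,0,0]

```text
t: 17.73
position: [0.5437, 0.0143, 0.0911]
tcp_rot: [0.001, 0.203, 0.979, 0.0]
wrist_force: [0.8, -0.7, -1.4]
width: 0.741
gripper_force: 44.7
```

```bash
python3 - <<'E'
from h import *
plan([("dn",.5428,.0150,.0682,66.6)])
E
```

```text
t 17.7 at [0.5437 0.0143 0.0911] yaw_y 66.5 tilt -1.0000 q6 0.29 width 0.741
dn: turn -0.01  x 0.06 y 0.01 z 1.14  q6~0.44
```

Emit:
carry_out:
  rows: [0.06,0,0.5,0,0,0,0.4,0,0,0,0.24,0,0,0,0,0,0,0,0,0,0,0,0,0]

```text
t: 18.23
position: [0.542, 0.0153, 0.0684]
tcp_rot: [0.0, 0.203, 0.979, -0.0]
wrist_force: [-2.5, -1.2, 9.5]
width: 0.74
gripper_force: 46.0
```

Emit:
carry_out:
  rows: [0,0,0,0,0,0,0,0,0,0,0,0,0,0,0,0,0,0,-0.5,0,0,0,-1,0,0,0,-1,0,0,0,0,0,0,0,0,0,0,0,0,0]
  hand: 1

```text
t: 19.07
position: [0.5419, 0.0155, 0.1176]
tcp_rot: [0.0, 0.203, 0.979, 0.0]
wrist_force: [0.1, -0.4, 0.2]
width: 1.003
gripper_force: 0.0
```

```bash
python3 - <<'E'
from h import *
plan([("orange above",.406,-.193,.085,105.1),("dn",.406,-.193,.0205,105.1)])
E
```

```text
t 19.1 at [0.5419 0.0155 0.1176] yaw_y 66.6 tilt -1.0000 q6 0.29 width 1.003
orange above: turn -5.60  x 9.27 y -8.30 z 1.63  q6~-0.71
dn: turn -0.00  x 0.00 y 0.00 z 3.23  q6~-0.71
```

Emit:
carry_out:
  rows: [0,0,0,-1,0,0,0,-1,0,0,0,-1,0,0,0,-1,0,0,0,-1,0,0,0,-0.6,1,-0.9,0,0,1,-0.9,0,0,1,-0.9,0,0,1,-0.9,0,0,1,-0.9,0,0,1,-0.9,0,0,1,-0.9,0,0,1,-0.9,0,0,1,-0.9,0,0,0.27,-0.2,0.6,0,0,0,1,0,0,0,0,0,0,0,0,0,0,0,0,0]

```text
t: 20.73
position: [0.4059, -0.1926, 0.0856]
tcp_rot: [-0.0, -0.131, 0.991, 0.0]
wrist_force: [0.1, 0.1, 0.0]
width: 0.998
gripper_force: 0.0
```

```bash
python3 - <<'E'
from lid import *
lid("green",.079)
plan([("dn",.406,-.193,.0205,105.1)])
E
```

```text
lid [0.5403 0.0143] ang -23.3 [ 60.9 106.7] off long -3.1 mm, short -2.0 mm
t 20.8 at [ 0.4064 -0.1928  0.086 ] yaw_y 105.1 tilt -1.0000 q6 -0.89 width 1.000
dn: turn 0.00  x 0.02 y -0.00 z 3.27  q6~-0.71
```

Emit:
carry_out:
  rows: [0,0,1,0,0,0,1,0,0,0,0.8,0,0,0,0.45,0,0,0,0,0,0,0,0,0]

```text
t: 21.28
position: [0.4063, -0.1928, 0.0209]
tcp_rot: [-0.0, -0.132, 0.991, 0.0]
wrist_force: [0.4, -0.6, -0.4]
width: 1.004
gripper_force: 0.0
```

Emit:
carry_out:
  rows: [0,0,0,0,0,0,0,0,0,0,0,0,0,0,0,0,0,0,0,0,0,0,0,0]
  hand: -1

```text
t: 21.78
position: [0.4071, -0.1937, 0.0218]
tcp_rot: [0.001, -0.131, 0.991, -0.001]
wrist_force: [-1.5, -0.0, 5.5]
width: 0.736
gripper_force: 44.4
```

Emit:
carry_out:
  rows: [0,0,-1,0,0,0,-1,0,0,0,-1,0,0,0,-1,1,0,0,-1,1,0,0,-1,1,0,0,0,1,0,0,0,1,0,0,0,0.6,0,0,0,0,0,0,0,0,0,0,0,0]

```text
t: 22.78
position: [0.4059, -0.1929, 0.1405]
tcp_rot: [-0.0, 0.202, 0.979, 0.0]
wrist_force: [0.3, -0.1, -1.8]
width: 0.74
gripper_force: 46.1
```

```bash
python3 - <<'E'
from h import *
plan([("base",.5431,.0150,.14,66.6),("dn",.5431,.0150,.1,66.6)])
E
```

```text
t 22.8 at [ 0.4059 -0.1929  0.1405] yaw_y 66.7 tilt -1.0000 q6 -0.22 width 0.740
base: turn 0.01  x -2.17 y 12.26 z 0.03  q6~0.44
dn: turn -0.00  x 0.00 y 0.00 z 2.00  q6~0.44
```

Emit:
carry_out:
  rows: [-0.2,1,0,0,-0.2,1,0,0,-0.2,1,0,0,-0.2,1,0,0,-0.2,1,0,0,-0.2,1,0,0,-0.2,1,0,0,-0.2,1,0,0,-0.2,1,0,0,-0.2,1,0,0,-0.17,1,0,0,0,0.8,0,0,0,0.46,1,0,0,0,0,0,0,0,0,0,0,0,0,0,0,0,0,0]

```text
t: 24.2
position: [0.5435, 0.0141, 0.1212]
tcp_rot: [0.0, 0.203, 0.979, -0.0]
wrist_force: [1.0, -0.5, -1.5]
width: 0.743
gripper_force: 46.0
```

```bash
python3 - <<'E'
from h import *
plan([("dn",.5431,.0150,.1002,66.6)]); capture("top"); plan([("dn",.5431,.0150,.1002,66.6)])
E
```

```text
t 24.2 at [0.5435 0.0141 0.1212] yaw_y 66.6 tilt -1.0000 q6 0.29 width 0.743
dn: turn -0.01  x 0.03 y 0.03 z 1.05  q6~0.44
t 24.2 at [0.5436 0.014  0.1213] yaw_y 66.5 tilt -1.0000 q6 0.29 width 0.742
dn: turn -0.01  x 0.04 y 0.03 z 1.05  q6~0.44
```

Emit:
carry_out:
  rows: [0,0.03,0.5,0,0,0,0.35,0,0,0,0.18,0,0,0,0,0,0,0,0,0,0,0,0,0]

```text
t: 24.75
position: [0.5434, 0.015, 0.1008]
tcp_rot: [0.0, 0.203, 0.979, -0.0]
wrist_force: [-2.7, -0.6, 8.8]
width: 0.744
gripper_force: 47.5
```

Emit:
carry_out:
  rows: [0,0,0,0,0,0,0,0,0,0,0,0,0,0,0,0,0,0,-0.5,0,0,0,-1,0,0,0,-1,0,0,0,0,0,0,0,0,0,0,0,0,0]
  hand: 1

```text
t: 25.58
position: [0.5436, 0.0153, 0.15]
tcp_rot: [0.0, 0.203, 0.979, 0.0]
wrist_force: [-0.7, -0.5, -0.4]
width: 1.003
gripper_force: 0.0
```

```bash
python3 - <<'E'
from h import *
T=capture("top")
for lo in (75,85,95):
  ct=blob("top",T,((0,0,lo),(180,70,125)),(466,184),26); print(lo,*rect("top",ct,.032))
for hi in (35,45,55):
  ct=blob("top",T,((0,0,0),(180,255,hi)),(214,240),28); print(hi,*rect("top",ct,.032))
a=T[155:215,436:496];b=T[210:270,184:244]
g=lambda i:cv2.resize(i,None,fx=6,fy=6,interpolation=3)
cv2.imwrite('pics/v3.png',np.hstack([g(a),g(b)]))
plan([("grey above",.571,-.383,.09,85.7),("black above",.4313,.3497,.09,97.8)])
E
```

```text
75 [ 0.57125373 -0.38363661] -0.06337013370437215 [np.float64(65.9138916015625), np.float64(114.87933349609375)] [ 0.56977158 -0.38385256]
85 [ 0.57195664 -0.38403269] -0.07459983213615516 [np.float64(64.76801147460938), np.float64(109.04278564453125)] [ 0.5725999  -0.38475652]
95 [ 0.57255683 -0.38459888] -0.07704423512730832 [np.float64(63.476007080078126), np.float64(107.44644775390626)] [ 0.57336914 -0.38510649]
35 [0.43049039 0.34805785] 0.1388089939624653 [np.float64(64.72230224609375), np.float64(105.8546142578125)] [0.43000684 0.3486228 ]
45 [0.43022669 0.3477118 ] 0.14921890788556008 [np.float64(66.75397338867188), np.float64(107.8383056640625)] [0.42979004 0.34828684]
55 [0.43009429 0.34735003] 0.15518614952843296 [np.float64(68.81558227539062), np.float64(110.025927734375)] [0.43005142 0.34775034]
t 25.6 at [0.5431 0.0154 0.1495] yaw_y 66.6 tilt -1.0000 q6 0.29 width 1.001
grey above: turn -2.78  x -2.88 y -19.76 z 2.97  q6~-0.52
black above: turn -1.76  x 1.95 y 37.24 z -0.00  q6~0.55
```

View pics/v3.png

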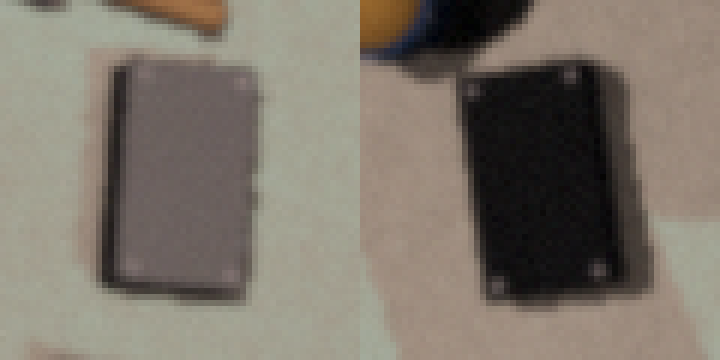

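The crops show the grey case's four screws and the black case's four screws clearly. In the right crop the tin seems shifted toward the black case. I'm checking that and refining the case positions from the screws.

```bash
python3 - <<'E'
from lid import *
def sc(pts,o):
    w=cast("top",(np.array(pts)+.5)/6-.5+o,.032); c=w.mean(0); v=(w[0]+w[1]-w[2]-w[3]); print(c.round(4),"ang",np.degrees(np.arctan2(v[1],v[0])).round(1), (np.linalg.norm(w[0]-w[2])*1e3).round(1),(np.linalg.norm(w[0]-w[1])*1e3).round(1))
sc([(147,75),(240,82),(142,270),(232,275)],(436,155)); sc([(112,90),(211,75),(138,287),(240,270)],(184,210))
T=capture("top"); S=capture("scene")
print("tin expected px",proj("top",[.545,.403,.06]),proj("scene",[.545,.403,.06]))
for n,i,p in(("top",T,(192,208)),("scene",S,(407,268))):
    k=blob(n,i,((5,100,60),(25,255,255)),p,24); print(n,k.mean(0),*rect(n,k,.049)[::2])
a=T[180:260,160:240];b=S[225:305,365:445]
cv2.imwrite('pics/v4.png',np.hstack([cv2.resize(x,None,fx=5,fy=5,interpolation=3) for x in(a,b)]))
E
```

```text
[ 0.5717 -0.3847] ang -5.1 94.9 45.3
[0.4307 0.3525] ang 7.6 94.7 47.9
tin expected px [[192.44743461 199.42722665]] [[409.15835427 268.68834343]]
top [184.71256345 208.87373096] [0.51964327 0.42803734] [np.float64(47.85005493164063), np.float64(48.57623291015625)]
scene [422.82732558 272.93546512] [0.52332336 0.43131743] [np.float64(44.77278442382813), np.float64(49.6825439453125)]
```

View pics/v4.png

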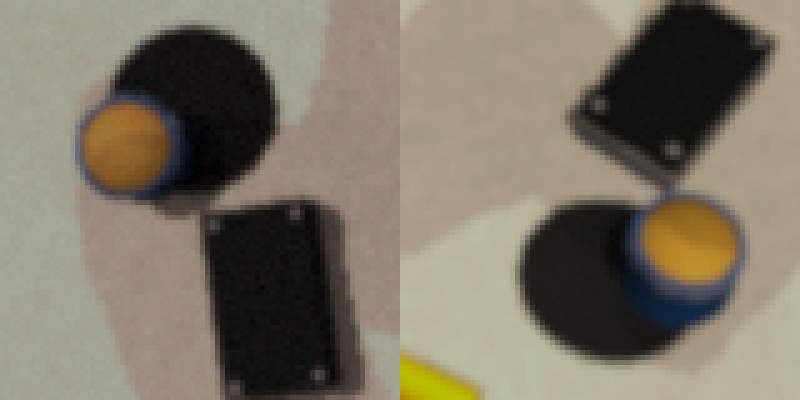

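The tin was knocked aside to about (0.520, 0.4285) and overhangs the pad edge. I'm putting it back before carrying on.

```bash
python3 - <<'E'
from lid import *
lid("orange",.111)
plan([("tin above",.520,.4285,.12,120),("dn",.520,.4285,.0315,None),("up",.520,.4285,.0515,None),("pad",.545,.403,.0515,None)])
E
```

```text
Traceback (most recent call last):
  File "lid.py", line 4, in lid
    ct=blob("top",T,col,proj("top",[*ref,z])[0],30); c,a,s,_=rect("top",ct,z)
  File "h.py", line 22, in blob
    k=max(cv2.findContours(m,cv2.RETR_EXTERNAL,cv2.CHAIN_APPROX_NONE)[0],key=cv2.contourArea).reshape(-1,2)
      ~~~^^^^^^^^^^^^^^^^^^^^^^^^^^^^^^^^^^^^^^^^^^^^^^^^^^^^^^^^^^^^^^^^^^^^^^^^^^^^^^^^^^^^
ValueError: max() iterable argument is empty
```

```bash
python3 - <<'E'
from lid import *
plan([("tin above",.520,.4285,.12,120),("dn",.520,.4285,.0315,None),("up",.520,.4285,.0515,None),("pad",.545,.403,.0515,None)])
E
```

```text
t 25.8 at [0.5429 0.0154 0.1491] yaw_y 66.6 tilt -1.0000 q6 0.29 width 1.002
tin above: turn -7.77  x -9.33 y 18.46 z 1.45  q6~0.17
dn: turn -0.00  x 0.00 y 0.00 z 4.42  q6~0.17
up: turn -0.00  x 0.00 y 0.00 z -1.00  q6~0.17
pad: turn -0.00  x -0.45 y -1.73 z -0.00  q6~0.11
```

Emit:
carry_out:
  rows: [0,0,-0.5,-1,0,0,0,-1,0,0,0,-1,0,0,0,-1,0,0,0,-1,0,0,0,-1,0,0,0,-1,0,0,0,-0.77,-0.5,1,0,0,-0.5,1,0,0,-0.5,1,0,0,-0.5,1,0,0,-0.5,1,0,0,-0.5,1,0,0,-0.5,1,0,0,-0.5,1,0,0,-0.5,1,0,0,-0.5,1,0,0,-0.5,1,0,0,-0.5,1,0,0]
  grip_force: 30

```text
t: 27.45
position: [0.527, 0.2841, 0.1592]
tcp_rot: [-0.001, -0.259, 0.966, -0.0]
wrist_force: [-0.2, -0.5, -0.4]
width: 1.002
gripper_force: 0.0
```

Emit:
carry_out:
  rows: [-0.5,1,0,0,-0.5,1,0,0,-0.5,1,0,0,-0.5,1,0,0,-0.5,1,0,0,-0.5,1,1,0,-0.33,0.46,0.95,0,0,0,0,0,0,0,0,0,0,0,0,0,0,0,0,0]

```text
t: 28.37
position: [0.5212, 0.4277, 0.1221]
tcp_rot: [0.001, -0.258, 0.966, 0.0]
wrist_force: [0.3, -0.4, 0.3]
width: 1.001
gripper_force: 0.0
```

```bash
python3 - <<'E'
from lid import *
lid("orange",.111)
plan([("dn",.520,.4285,.0315,120),("up",.520,.4285,.0515,None),("pad",.545,.403,.0515,None)])
E
```

```text
lid [0.5406 0.0147] ang -22.4 [ 67.3 108.7] off long -3.1 mm, short -1.5 mm
t 28.4 at [0.5214 0.4278 0.1223] yaw_y 119.9 tilt -1.0000 q6 0.05 width 0.999
dn: turn -0.01  x 0.04 y 0.07 z 4.54  q6~0.17
up: turn -0.00  x 0.00 y 0.00 z -1.00  q6~0.17
pad: turn -0.00  x -0.45 y -1.73 z -0.00  q6~0.11
```

Emit:
carry_out:
  rows: [0.04,0.07,1,0,0,0,1,0,0,0,1,0,0,0,0.9,0,0,0,0.6,0,0,0,0,0,0,0,0,0]

```text
t: 29.0
position: [0.5193, 0.4287, 0.0313]
tcp_rot: [-0.0, -0.259, 0.966, -0.0]
wrist_force: [-0.7, 0.4, 0.7]
width: 1.001
gripper_force: 0.0
```

Emit:
carry_out:
  rows: [0,0,0,0,0,0,0,0,0,0,0,0,0,0,0,0,0,0,0,0,0,0,-0.5,0,0,0,-0.5,0,-0.2,-0.6,0,0,-0.25,-0.6,0,0,0,-0.53,0,0,0,0,0,0,0,0,0,0,0,0,0,0,0,0,0,0]
  hand: -1

```text
t: 30.17
position: [0.5439, 0.4035, 0.0506]
tcp_rot: [-0.0, -0.259, 0.966, 0.0]
wrist_force: [-0.4, -0.6, -1.0]
width: 0.694
gripper_force: 32.8
```

```bash
python3 - <<'E'
from lid import *
plan([("dn",.545,.403,.0325,None)])
E
```

```text
t 30.2 at [0.5439 0.4035 0.0506] yaw_y 120.0 tilt -1.0000 q6 -0.00 width 0.694
dn: turn -0.00  x -0.03 y -0.05 z 0.90  q6~0.11
```

Emit:
carry_out:
  rows: [0,0,0.5,0,0,0,0.45,0,0,0,0,0,0,0,0,0]

```text
t: 30.5
position: [0.5444, 0.4042, 0.0316]
tcp_rot: [0.0, -0.259, 0.966, 0.0]
wrist_force: [-0.2, 0.8, -0.2]
width: 0.698
gripper_force: 34.5
```

Emit:
carry_out:
  rows: [0,0,0,0,0,0,0,0,0,0,0,0,0,0,0,0,0,0,-0.5,0,0,0,-1,0,0,0,-1,0,0,0,-1,0,0,0,-0.5,0,0,0,0,0,0,0,0,0,0,0,0,0]
  hand: 1

```text
t: 31.5
position: [0.5437, 0.4033, 0.1109]
tcp_rot: [-0.001, -0.259, 0.966, -0.0]
wrist_force: [-0.1, 0.4, -1.1]
width: 1.004
gripper_force: 0.0
```

```bash
python3 - <<'E'
from lid import *
plan([("black above",.4314,.3538,.085,97.6)])
E
```

```text
t 31.5 at [0.5437 0.4033 0.1109] yaw_y 120.0 tilt -1.0000 q6 -0.00 width 1.004
black above: turn 3.26  x 5.89 y -1.71 z 1.30  q6~0.55
```

Emit:
carry_out:
  rows: [0,0,0,1,0,0,0,1,0,0,0,1,0,0,0,0.26,1,-0.3,0,0,1,-0.3,0,0,1,-0.3,0,0,1,-0.3,0,0,1,-0.3,0,0,0.89,-0.21,0.3,0,0,0,1,0,0,0,0,0,0,0,0,0,0,0,0,0]
  grip_force: 40

```text
t: 32.67
position: [0.4323, 0.3542, 0.0858]
tcp_rot: [-0.0, -0.066, 0.998, -0.0]
wrist_force: [-0.1, -1.1, -0.5]
width: 1.002
gripper_force: 0.0
```

```bash
python3 - <<'E'
from lid import *
plan([("dn",.4314,.3538,.0208,97.6)])
E
```

```text
t 32.7 at [0.4323 0.3542 0.0858] yaw_y 97.6 tilt -1.0000 q6 0.41 width 1.002
dn: turn -0.00  x 0.05 y -0.02 z 3.25  q6~0.55
```

Emit:
carry_out:
  rows: [0.04,-0.02,1,0,0,0,1,0,0,0,0.8,0,0,0,0.45,0,0,0,0,0,0,0,0,0]

```text
t: 33.17
position: [0.4317, 0.3538, 0.0211]
tcp_rot: [-0.0, -0.066, 0.998, -0.0]
wrist_force: [-0.1, 0.2, -0.5]
width: 0.996
gripper_force: 0.0
```

Emit:
carry_out:
  rows: [0,0,0,0,0,0,0,0,0,0,0,0,0,0,0,0,0,0,0,0,0,0,0,0]
  hand: -1

```text
t: 33.67
position: [0.4324, 0.3544, 0.0225]
tcp_rot: [0.001, -0.066, 0.998, 0.001]
wrist_force: [-0.5, 0.5, 5.7]
width: 0.738
gripper_force: 45.7
```

Emit:
carry_out:
  rows: [0,0,-1,0,0,0,-1,0,0,0,-1,1,0,0,-1,1,0,0,-1,1,0,0,-1,1,0,0,-1,0.51,0,0,0,0,0,0,0,0,0,0,0,0]

```text
t: 34.5
position: [0.4307, 0.3533, 0.1598]
tcp_rot: [-0.001, 0.202, 0.979, -0.001]
wrist_force: [-0.8, -0.4, -3.3]
width: 0.741
gripper_force: 45.5
```

```bash
python3 - <<'E'
from lid import *
plan([("base",.5427,.0152,.15,66.6)])
T=capture("top"); cv2.imwrite("pics/t5.png",T)
k=blob("top",T,((5,100,60),(25,255,255)),(192,200),20); print("tin",rect("top",k,.054)[::2])
E
```

```text
t 34.5 at [0.4307 0.3533 0.1598] yaw_y 66.7 tilt -1.0000 q6 0.95 width 0.741
base: turn 0.01  x -11.85 y -13.29 z 0.49  q6~0.44
tin (array([0.5432657 , 0.40018549]), [np.float64(47.70858154296875), np.float64(47.917501831054686)])
```

Emit:
carry_out:
  rows: [-0.9,-1,0,0,-0.9,-1,0,0,-0.9,-1,0,0,-0.9,-1,0,0,-0.9,-1,0,0,-0.9,-1,0,0,-0.9,-1,0,0,-0.9,-1,0,0,-0.9,-1,0,0,-0.9,-1,0,0,-0.9,-1,0,0,-0.9,-1,0,0,-0.9,-1,0,0,-0.12,-0.29,0,0,0,0,0.4,0,0,0,0,0,0,0,0,0,0,0,0,0,0,0,0,0,0,0,0,0]

```text
t: 36.22
position: [0.5425, 0.0167, 0.1531]
tcp_rot: [0.0, 0.202, 0.979, 0.0]
wrist_force: [-0.3, -0.2, -2.5]
width: 0.74
gripper_force: 45.4
```

```bash
python3 - <<'E'
from lid import *
plan([("dn",.5422,.0155,.1322,66.6)])
E
```

```text
t 36.2 at [0.5425 0.0167 0.1531] yaw_y 66.7 tilt -1.0000 q6 0.29 width 0.740
dn: turn 0.01  x -0.01 y -0.06 z 1.05  q6~0.44
```

Emit:
carry_out:
  rows: [0,-0.03,0.5,0,0,0,0.35,0,0,0,0.19,0,0,0,0,0,0,0,0,0,0,0,0,0]

```text
t: 36.72
position: [0.5421, 0.0155, 0.1334]
tcp_rot: [0.0, 0.203, 0.979, 0.0]
wrist_force: [-4.1, 1.7, 11.4]
width: 0.739
gripper_force: 47.3
```

Emit:
carry_out:
  rows: [0,0,0,0,0,0,0,0,0,0,0,0,0,0,0,0,0,0,-0.5,0,0,0,-1,0,0,0,-1,0,0,0,0,0,0,0,0,0,0,0,0,0]
  hand: 1

```text
t: 37.55
position: [0.5423, 0.0153, 0.1822]
tcp_rot: [0.0, 0.203, 0.979, 0.0]
wrist_force: [0.2, 0.8, -1.3]
width: 0.999
gripper_force: 0.0
```

```bash
python3 - <<'E'
from lid import *
plan([("grey above",.5724,-.3834,.1,85.2)])
E
```

```text
t 37.5 at [0.5423 0.0153 0.1822] yaw_y 66.6 tilt -1.0000 q6 0.29 width 0.999
grey above: turn -2.71  x -3.17 y -19.74 z 4.11  q6~-0.51
```

Emit:
carry_out:
  rows: [0,0,0,-1,0,0,0,-1,0,0,0,-0.71,-0.2,-1,0,0,-0.2,-1,0,0,-0.2,-1,0,0,-0.2,-1,0,0,-0.2,-1,0,0,-0.2,-1,0,0,-0.2,-1,0,0,-0.2,-1,0,0,-0.2,-1,0,0,-0.2,-1,0,0,-0.2,-1,0,0,-0.2,-1,0,0,-0.2,-1,0,0,-0.2,-1,0,0,-0.2,-1,0,0,-0.17,-1,0,0,0,-1,0,0]

```text
t: 39.22
position: [0.5769, -0.3295, 0.1805]
tcp_rot: [-0.001, 0.042, 0.999, 0.001]
wrist_force: [0.3, -0.0, 0.2]
width: 0.997
gripper_force: 0.0
```

Emit:
carry_out:
  rows: [0,-1,1,0,0,-1,1,0,0,-0.74,1,0,0,0,1,0,0,0,0.6,0,0,0,0,0,0,0,0,0,0,0,0,0]

```text
t: 39.88
position: [0.5731, -0.3831, 0.0911]
tcp_rot: [0.0, 0.041, 0.999, -0.0]
wrist_force: [0.3, 0.4, 0.4]
width: 0.996
gripper_force: 0.0
```

```bash
python3 - <<'E'
from lid import *
plan([("dn",.5724,-.3834,.0208,85.2)])
lid("black",.143)
T=cv2.imread("pics/last.png");c=proj("top",[.544,.0149,.143])[0].astype(int);print(c)
S=capture("scene");e=proj("scene",[.544,.0149,.09])[0].astype(int)
g=lambda i,p:cv2.resize(i[p[1]-40:p[1]+40,p[0]-40:p[0]+40],None,fx=5,fy=5,interpolation=3)
cv2.imwrite("pics/v5.png",np.hstack([g(T,c),g(S,e)])); print(c-40)
E
```

```text
t 39.9 at [ 0.5731 -0.3831  0.0911] yaw_y 85.3 tilt -1.0000 q6 -0.62 width 0.996
dn: turn 0.01  x 0.03 y -0.02 z 3.51  q6~-0.51
lid [0.5367 0.0154] ang -21.8 [ 62.  111.1] off long -6.9 mm, short -2.5 mm
[330 192]
[290 152]
```

View pics/v5.png

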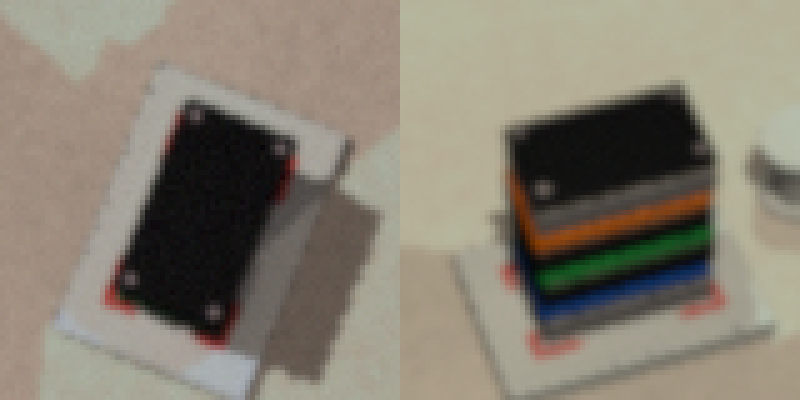

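Column of four standing square (right crop). The black lid may be slightly off along the long axis, so I'm checking it by its screws (196,117), (281,149), (131,279), (214,312).

```bash
python3 - <<'E'
from h import *
w=cast("top",(np.array([(196,117),(281,149),(131,279),(214,312)])+.5)/5-.5+[290,152],.143); c=w.mean(0);v=w[0]+w[1]-w[2]-w[3]
u=np.array([np.cos(np.radians(-23.4)),np.sin(np.radians(-23.4))]);d=c-[.544,.0149]
print(c,np.degrees(np.arctan2(v[1],v[0])),np.linalg.norm(w[0]-w[2]),d@u*1e3,d@[-u[1],u[0]]*1e3)
E
```

```text
[0.54021361 0.01461129] -23.667780714986254 0.09287337354674989 -3.360313312363293 -1.7687182889568238
```

By the screws, the black lid is at -3.4/-1.8 mm, matching green and orange. Now grey.

Emit:
carry_out:
  rows: [0.03,-0.02,1,0,0,0,1,0,0,0,0.8,0,0,0,0.5,0,0,0,0.2,0,0,0,0,0,0,0,0,0]

```text
t: 40.57
position: [0.5726, -0.3841, 0.0212]
tcp_rot: [0.001, 0.042, 0.999, -0.0]
wrist_force: [0.4, 0.1, 1.7]
width: 1.002
gripper_force: 0.0
```

Emit:
carry_out:
  rows: [0,0,0,0,0,0,0,0,0,0,0,0,0,0,0,0,0,0,0,0,0,0,0,0]
  hand: -1

```text
t: 41.07
position: [0.5728, -0.3844, 0.0218]
tcp_rot: [0.001, 0.042, 0.999, -0.001]
wrist_force: [-0.1, 0.1, 5.9]
width: 0.744
gripper_force: 45.5
```

Emit:
carry_out:
  rows: [0,0,-1,0,0,0,-1,0,0,0,-1,1,0,0,-1,1,0,0,-1,0.71,0,0,-1,0,0,0,-1,0,0,0,-1,0,0,0,-1,0,0,0,0,0,0,0,0,0,0,0,0,0]

```text
t: 42.07
position: [0.5714, -0.3834, 0.1985]
tcp_rot: [-0.001, 0.203, 0.979, 0.0]
wrist_force: [0.5, 1.0, -2.3]
width: 0.746
gripper_force: 45.0
```

```bash
python3 - <<'E'
from lid import *
plan([("base",.5422,.0155,.18,66.6)])
E
```

```text
t 42.1 at [ 0.5714 -0.3834  0.1985] yaw_y 66.6 tilt -1.0000 q6 -0.30 width 0.746
base: turn -0.00  x 9.26 y 17.73 z 0.93  q6~0.44
```

Emit:
carry_out:
  rows: [0.5,1,0,0,0.5,1,0,0,0.5,1,0,0,0.5,1,0,0,0.5,1,0,0,0.5,1,0,0,0.5,1,0,0,0.5,1,0,0,0.5,1,0,0,0.5,1,0,0,0.5,1,0,0,0.5,1,0,0,0.5,1,0,0,0.5,1,0,0,0.5,1,0,0,0.5,1,0,0,0.5,1,0,0,0.76,0.73,0,0]

```text
t: 43.57
position: [0.5424, 0.0166, 0.198]
tcp_rot: [-0.001, 0.203, 0.979, 0.0]
wrist_force: [0.7, 0.7, -2.4]
width: 0.746
gripper_force: 44.9
```

Emit:
carry_out:
  rows: [0,0,0.7,0,0,0,0,0,0,0,0,0,0,0,0,0,0,0,0,0]

```text
t: 43.98
position: [0.5431, 0.0146, 0.1861]
tcp_rot: [-0.0, 0.203, 0.979, -0.0]
wrist_force: [-0.0, -0.0, -0.9]
width: 0.74
gripper_force: 44.9
```

```bash
python3 - <<'E'
from lid import *
plan([("dn",.5422,.0155,.1643,66.6)])
E
```

```text
t 44.0 at [0.5431 0.0146 0.1861] yaw_y 66.5 tilt -1.0000 q6 0.29 width 0.740
dn: turn -0.01  x 0.06 y 0.02 z 1.09  q6~0.44
```

Emit:
carry_out:
  rows: [0.03,0.02,0.5,0,0,0,0.35,0,0,0,0.2,0,0,0,0,0,0,0,0,0,0,0,0,0]

```text
t: 44.48
position: [0.5424, 0.0157, 0.1649]
tcp_rot: [-0.0, 0.203, 0.979, -0.0]
wrist_force: [-0.7, 0.0, -2.2]
width: 0.743
gripper_force: 45.1
```

Emit:
carry_out:
  rows: [0,0,0,0,0,0,0,0,0,0,0,0,0,0,0,0,0,0,-0.5,0,0,0,-1,0,0,0,-1,0,0,0,-1,0,0,0,-1,0,0,0,0,0,0,0,0,0,0,0,0,0]
  hand: 1

```text
t: 45.48
position: [0.5424, 0.0159, 0.2552]
tcp_rot: [0.0, 0.203, 0.979, 0.0]
wrist_force: [-0.3, 0.2, 0.7]
width: 1.001
gripper_force: 0.0
```

```bash
python3 - <<'E'
from lid import *
T=capture("top");S=capture("scene")
# weight knob top: lighter disc; show crops
wt=proj("top",[.42,.22,.07])[0]; print(wt)
g=lambda i,p,f,r:cv2.resize(i[p[1]-r:p[1]+r,p[0]-r:p[0]+r],None,fx=f,fy=f,interpolation=3)
cv2.imwrite("pics/v6.png",np.hstack([g(T,(262,243),10,20),g(S,(387,207),10,20)]))
plan([])
E
```

```text
[257.37922297 242.14559093]
t 45.6 at [0.542  0.0159 0.2543] yaw_y 66.6 tilt -1.0000 q6 0.29 width 1.003
```

View pics/v6.png

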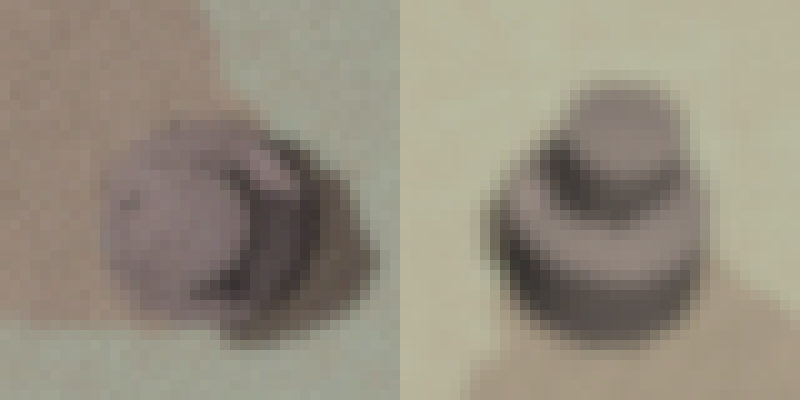

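The weight crops show the grip knob's top disc at about (260.2,245.0) in the top view and (389.3,199.2) in the scene view.

```bash
python3 - <<'E'
from h import *
print(cast("top",[260.25,245.05],.069),cast("scene",[389.3,199.2],.069))
for c in cast("top",[260.25,245.05],.069): plan([("w above",c[0]+.0007,c[1]+.0013,.15,90),("dn",c[0]+.0007,c[1]+.0013,.0585,None)])
E
```

```text
[[0.41175964 0.21228296]] [[0.41280454 0.21597275]]
t 45.6 at [0.542  0.0159 0.2543] yaw_y 66.6 tilt -1.0000 q6 0.29 width 1.003
w above: turn -3.41  x 6.47 y 9.88 z 5.21  q6~0.48
dn: turn -0.00  x 0.00 y 0.00 z 4.58  q6~0.48
```

Emit:
carry_out:
  rows: [1,0.65,0,0,1,0.65,0,0,1,0.65,0,0,1,0.65,0,0,1,0.65,0,0,1,0.65,0,0,1,0.65,0,0,1,0.65,1,0,1,0.65,1,0,0.87,0.65,1,0,0,0,1,0,0,0,1,0,0,0,0.2,0,0,0,0,0,0,0,0,0,0,0,0,0,0,0,0,0]
  grip_force: 70

```text
t: 47.0
position: [0.4141, 0.2136, 0.1524]
tcp_rot: [0.001, 0.203, 0.979, 0.001]
wrist_force: [-0.3, -0.6, -0.0]
width: 1.004
gripper_force: 0.0
```

```bash
python3 - <<'E'
from lid import *
plan([("w dn",.4125,.2138,.0585,None)])
G=((0,0,85),(180,70,135))
try: lid(G,.175)
except Exception as e: print(e); cv2.imwrite("pics/last.png",capture("top"))
T=cv2.imread("pics/last.png");c=proj("top",[.542,.0155,.175])[0].astype(int);print(c-40)
S=capture("scene");e=proj("scene",[.544,.0149,.1])[0].astype(int)
g=lambda i,p:cv2.resize(i[p[1]-40:p[1]+40,p[0]-40:p[0]+40],None,fx=5,fy=5,interpolation=3)
cv2.imwrite("pics/v7.png",np.hstack([g(T,c),g(S,e)]))
E
```

```text
t 47.0 at [0.4141 0.2136 0.1524] yaw_y 66.5 tilt -1.0000 q6 0.71 width 1.004
w dn: turn -0.00  x 0.08 y -0.02 z 4.69  q6~0.89
lid [ 0.53   -0.0037] ang 33.2 [119.9 129. ] off long -5.4 mm, short -22.6 mm
[290 152]
```

View pics/v7.png

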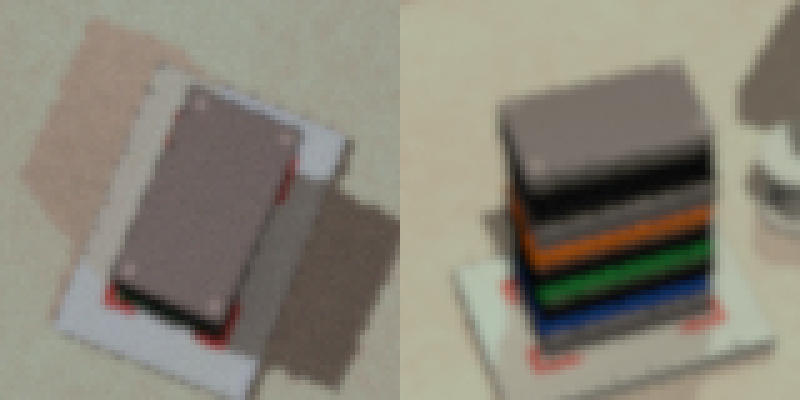

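```bash
python3 - <<'E'
from h import *
w=cast("top",(np.array([(202,103),(287,139),(129,270),(214,303)])+.5)/5-.5+[290,152],.175); c=w.mean(0);v=w[0]+w[1]-w[2]-w[3]
u=np.array([np.cos(np.radians(-23.4)),np.sin(np.radians(-23.4))]);d=c-[.544,.0149]
print(c,np.degrees(np.arctan2(v[1],v[0])),np.linalg.norm(w[0]-w[2]),np.linalg.norm(w[0]-w[1]),d@u*1e3,d@[-u[1],u[0]]*1e3)
E
```

```text
[0.54236926 0.01403002] -25.351081185937037 0.09455492488789814 0.0477521857072694 -1.1511055923871423 -1.44607381087546
```

Grey lid is at -1.2/-1.4 mm (screws (202,103), (287,139), (129,270), (214,303)), so the five cases agree within about 2 mm and the column looks square. Next is the weight.

Emit:
carry_out:
  rows: [0.05,0,1,0,0,0,1,0,0,0,1,0,0,0,1,0,0,0,0.69,0,0,0,0,0,0,0,0,0,0,0,0,0]

```text
t: 47.77
position: [0.413, 0.2142, 0.0585]
tcp_rot: [0.001, 0.203, 0.979, 0.0]
wrist_force: [1.0, 0.1, -0.3]
width: 0.998
gripper_force: 0.0
```

Emit:
carry_out:
  rows: [0,0,0,0,0,0,0,0,0,0,0,0,0,0,0,0,0,0,0,0,0,0,0,0,0,0,0,0,0,0,0,0]
  hand: -1

```text
t: 48.43
position: [0.4124, 0.2138, 0.0582]
tcp_rot: [0.0, 0.203, 0.979, -0.0]
wrist_force: [-2.4, -1.4, 5.9]
width: 0.392
gripper_force: 69.1
```

Emit:
carry_out:
  rows: [0,0,-1,0,0,0,-1,0,0,0,-1,0,0,0,-1,0,0,0,-1,0,0,0,-1,0,0,0,-1,0,0,0,-1,0,0,0,-1,0,0,0,-1,0,0,0,-0.5,0,0,0,0,0,0,0,0,0,0,0,0,0]

```text
t: 49.6
position: [0.4113, 0.2137, 0.2657]
tcp_rot: [-0.001, 0.203, 0.979, -0.001]
wrist_force: [-0.0, 0.4, -7.2]
width: 0.388
gripper_force: 72.3
```

```bash
python3 - <<'E'
from lid import *
plan([("base",.5428,.0155,.26,66.6)])
E
```

```text
t 49.6 at [0.4113 0.2137 0.2657] yaw_y 66.6 tilt -1.0000 q6 0.71 width 0.388
base: turn -0.00  x -9.97 y -6.48 z 0.28  q6~0.44
```

Emit:
carry_out:
  rows: [-1,-0.65,0,0,-1,-0.65,0,0,-1,-0.65,0,0,-1,-0.65,0,0,-1,-0.65,0,0,-1,-0.65,0,0,-1,-0.65,0,0,-1,-0.65,0,0,-1,-0.65,0,0,-0.97,-0.63,0,0,0,0,0.5,0,0,0,0,0,0,0,0,0,0,0,0,0,0,0,0,0]

```text
t: 50.85
position: [0.5431, 0.0165, 0.2573]
tcp_rot: [-0.0, 0.202, 0.979, 0.0]
wrist_force: [0.3, -0.0, -6.4]
width: 0.394
gripper_force: 72.2
```

```bash
python3 - <<'E'
from lid import *
plan([("dn",.5428,.0155,.2336,66.6)])
E
```

```text
t 50.9 at [0.5431 0.0165 0.2573] yaw_y 66.6 tilt -1.0000 q6 0.29 width 0.394
dn: turn 0.01  x -0.01 y -0.05 z 1.19  q6~0.44
```

Emit:
carry_out:
  rows: [0,-0.03,0.5,0,0,0,0.35,0,0,0,0.2,0,0,0,0.1,0,0,0,0,0,0,0,0,0,0,0,0,0]

```text
t: 51.43
position: [0.5436, 0.0152, 0.2346]
tcp_rot: [0.0, 0.203, 0.979, 0.0]
wrist_force: [-0.1, -0.7, -6.2]
width: 0.39
gripper_force: 72.2
```

Emit:
carry_out:
  rows: [0,0,0.06,0,0,0,0,0,0,0,0,0]

```text
t: 51.68
position: [0.5436, 0.0152, 0.2334]
tcp_rot: [0.0, 0.203, 0.979, 0.0]
wrist_force: [0.2, -0.1, -5.9]
width: 0.39
gripper_force: 72.3
```

Emit:
carry_out:
  rows: [0,0,0.05,0,0,0,0,0,0,0,0,0]

```text
t: 51.93
position: [0.5438, 0.0151, 0.2332]
tcp_rot: [0.001, 0.203, 0.979, 0.0]
wrist_force: [-1.4, -0.5, 2.9]
width: 0.392
gripper_force: 73.2
```

Emit:
carry_out:
  rows: [0,0,0,0,0,0,0,0,0,0,0,0,0,0,0,0,0,0,0,0,0,0,-0.4,0,0,0,-1,0,0,0,-1,0,0,0,-1,0,0,0,-1,0,0,0,0,0,0,0,0,0,0,0,0,0]
  hand: 1

```text
t: 53.02
position: [0.5433, 0.0152, 0.32]
tcp_rot: [-0.0, 0.203, 0.979, 0.0]
wrist_force: [0.1, 0.6, 0.8]
width: 1.001
gripper_force: 0.0
```

```bash
python3 - <<'E'
from lid import *
T=capture("top")
# dial: white ring at z=.032 ; green mark; white line at z=.075
h=cv2.cvtColor(T,cv2.COLOR_BGR2HSV)
k=blob("top",T,((0,0,125),(180,40,255)),(464,241),21); print("dial",*rect("top",k,.032)[::2],rect("top",k,.032)[3])
k=blob("top",T,((45,80,60),(85,255,255)),(449,238),10); g=rect("top",k,.032);print("green",g[0],g[2])
c=cv2.resize(T[225:260,448:483],None,fx=10,fy=10,interpolation=3); 
m=((cv2.cvtColor(c,cv2.COLOR_BGR2GRAY)>90)*255).astype(np.uint8)
N,_,st,ce=cv2.connectedComponentsWithStats(m)
print([(s.tolist(),e.round().tolist()) for s,e in zip(st,ce) if s[4]>50])
cv2.imwrite("pics/v8.png",cv2.resize(T[215:270,435:490],None,fx=10,fy=10,interpolation=3))
plan([])
E
```

```text
dial [ 0.40681977 -0.38447531] [np.float64(84.43406982421875), np.float64(120.25516357421876)] [ 0.40891064 -0.38425176]Traceback (most recent call last):
  File "<stdin>", line 6, in <module>
  File "h.py", line 22, in blob
    k=max(cv2.findContours(m,cv2.RETR_EXTERNAL,cv2.CHAIN_APPROX_NONE)[0],key=cv2.contourArea).reshape(-1,2)
      ~~~^^^^^^^^^^^^^^^^^^^^^^^^^^^^^^^^^^^^^^^^^^^^^^^^^^^^^^^^^^^^^^^^^^^^^^^^^^^^^^^^^^^^
ValueError: max() iterable argument is empty
```

```bash
python3 - <<'E'
from lid import *
T=cv2.imread("pics/top0.png"); h=cv2.cvtColor(T,cv2.COLOR_BGR2HSV)
m=cv2.inRange(h,np.array((45,60,40)),np.array((85,255,255)))[225:255,440:460]; q=np.argwhere(m)[:,::-1]+[440,225]; g=cast("top",q,.032).mean(0)
k=blob("top",T,((0,0,125),(180,40,255)),(464,241),24); r=rect("top",k,.032); hull=cv2.minEnclosingCircle((cast("top",k,.032)*1e3).astype(np.float32)); print("dial",r[0],r[2],hull,"green",len(q),g, np.linalg.norm(g-r[0]))
c=cv2.resize(T,None,fx=8,fy=8,interpolation=3)[230*8:255*8,455*8:480*8]
m=((cv2.cvtColor(c,cv2.COLOR_BGR2GRAY)>70)*255).astype(np.uint8)
N,lab,st,ce=cv2.connectedComponentsWithStats(m)
for i in range(1,N):
    s=st[i]
    if 40<s[4]<4000:
        p=np.argwhere(lab==i)[:,::-1]; w=cast("top",(p+.5)/8-.5+[455,230],.0755); a=rect("top",p/8.+[455,230],.0755)
        b=cv2.minAreaRect((w*1e3).astype(np.float32)); d=w-w.mean(0); v=np.linalg.svd(d,full_matrices=False)[2][0]; print(s,w.mean(0),b[1],"dir",np.degrees(np.arctan2(v[1],v[0])))
k=blob("top",T,((0,0,40),(180,70,125)),(464,241),32); print("box",*rect("top",k,.03))
cv2.imwrite("pics/v8.png",cv2.resize(T[215:270,435:490],None,fx=10,fy=10,interpolation=3))
E
```

```text
dial [ 0.40792452 -0.37241483] [np.float64(120.9371337890625), np.float64(136.77257080078124)] ((409.3359680175781, -391.2867431640625), 80.32946014404297) green 22 [ 0.41795036 -0.32328571] 0.05014167742123676
[  56   80   64   80 2304] [ 0.39732327 -0.35642811] (11.139617919921875, 33.224853515625) dir 136.50410190573658
box [ 0.40656317 -0.36292915] 1.2681622821926686 [np.float64(135.94874267578126), np.float64(140.8944091796875)] [ 0.4061144  -0.36293118]
```

View pics/v8.png

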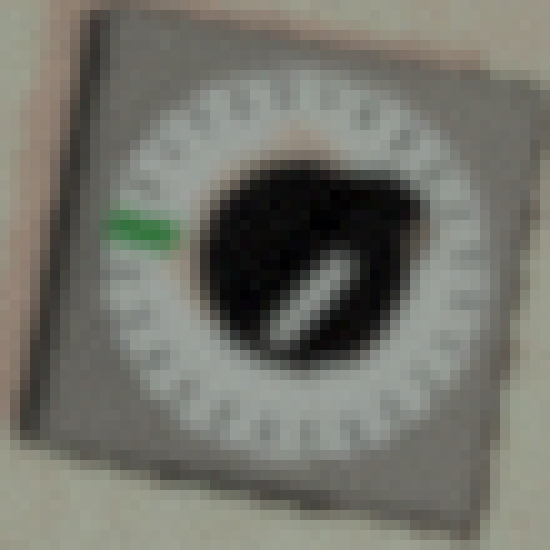

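The timer crop shows the dial circle centred at crop (295,265), radius 197. The green mark is at (143,230), and the white line runs from the axis to (272,335), so the pointing end is at the lower left.

```bash
python3 - <<'E'
from lid import *
c=cast("top",[464.05,241.05],.032)[0]; g=np.array([.41795,-.32329]); l=np.array([.39732,-.35643])
D=lambda v:(np.linalg.norm(v),np.degrees(np.arctan2(v[1],v[0])))
print(c,"green",D(g-c),"line",D(l-c))
print(proj("scene",[*c,.075]))
plan([("knob above",c[0]+.0007,c[1]+.0013,.15,136.5-90),("dn",c[0]+.0007,c[1]+.0013,.064,None)])
S=cv2.imread("pics/scene0.png"); cv2.imwrite("pics/v9.png",cv2.resize(S[95:140,245:295],None,fx=12,fy=12,interpolation=3))
E
```

```text
[ 0.4069726  -0.36620378] green (np.float64(0.044295551467232935), np.float64(75.65135041406882)) line (np.float64(0.013736793334163685), np.float64(134.6425983538172))
[[266.17088039 105.42557587]]
t 53.1 at [0.543  0.0153 0.3194] yaw_y 66.6 tilt -1.0000 q6 0.29 width 0.998
knob above: turn 2.92  x -8.18 y -18.45 z 8.47  q6~0.03
dn: turn -0.00  x 0.00 y 0.00 z 4.30  q6~0.03
```

View pics/v9.png

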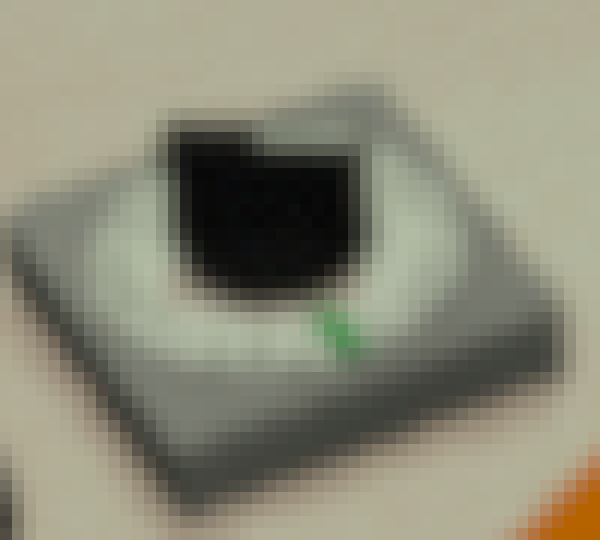

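Scene view agrees: the bar is dark at (270,190) and the green mark at (340,330) in the crop. Pointer is at about 136.5° and the mark at about 75.7°, so I need about 60.8° clockwise.

Emit:
carry_out:
  rows: [-0.45,-1,0,0,-0.45,-1,0,0,0,0,0,0]
  grip_force: 40

```text
t: 53.32
position: [0.5437, -0.0311, 0.3188]
tcp_rot: [-0.001, 0.204, 0.979, -0.001]
wrist_force: [0.2, 0.6, -0.2]
width: 1.001
gripper_force: 0.0
```

```bash
python3 - <<'E'
from lid import *
plan([("knob above",.4077,-.3649,.15,46.5),("dn",.4077,-.3649,.064,None)])
E
```

```text
t 53.3 at [ 0.5437 -0.0311  0.3188] yaw_y 66.4 tilt -1.0000 q6 0.21 width 1.001
knob above: turn 2.90  x -6.56 y -16.79 z 8.44  q6~0.03
dn: turn -0.00  x 0.00 y 0.00 z 4.30  q6~0.03
```

Emit:
carry_out:
  rows: [0,0,0,1,0,0,0,1,0,0,0,0.9,-0.4,-1,0,0,-0.4,-1,0,0,-0.4,-1,0,0,-0.4,-1,0,0,-0.4,-1,0,0,-0.4,-1,0.5,0,-0.4,-1,0.5,0,-0.4,-1,0.5,0,-0.4,-1,0.5,0,-0.4,-1,0.5,0,-0.4,-1,0.5,0,-0.4,-1,0.5,0,-0.4,-1,0.5,0,-0.4,-1,0.5,0,-0.4,-1,0.5,0,-0.4,-1,0.5,0,-0.16,-0.79,0.5,0]

```text
t: 54.98
position: [0.4081, -0.3637, 0.1986]
tcp_rot: [-0.001, 0.37, 0.929, 0.0]
wrist_force: [0.6, 0.0, 0.4]
width: 1.002
gripper_force: 0.0
```

Emit:
carry_out:
  rows: [0,0,1,0,0,0,1,0,0,0,0,0,0,0,0,0,0,0,0,0,0,0,0,0]

```text
t: 55.48
position: [0.4095, -0.3631, 0.1614]
tcp_rot: [0.001, 0.369, 0.929, -0.0]
wrist_force: [0.0, -0.0, 0.0]
width: 1.003
gripper_force: 0.0
```

```bash
python3 - <<'E'
from lid import *
plan([("dn",.4077,-.3649,.064,46.5)])
T=capture("top")
k=blob("top",T,((5,100,60),(25,255,255)),(192,200),20); print("tin",rect("top",k,.054)[::2])
c=proj("top",[.543,.0155,.21])[0].astype(int); cv2.imwrite("pics/v10.png",np.hstack([cv2.resize(i[p[1]-40:p[1]+40,p[0]-40:p[0]+40],None,fx=5,fy=5,interpolation=3) for i,p in((T,c),(capture("scene"),proj("scene",[.543,.0155,.14])[0].astype(int)))]))
E
```

```text
t 55.5 at [ 0.4095 -0.3631  0.1614] yaw_y 46.7 tilt -1.0000 q6 -0.12 width 1.003
dn: turn 0.02  x 0.00 y -0.13 z 4.87  q6~0.03
tin (array([0.5432432 , 0.40008229]), [np.float64(47.69772033691406), np.float64(48.58829345703125)])
```

View pics/v10.png

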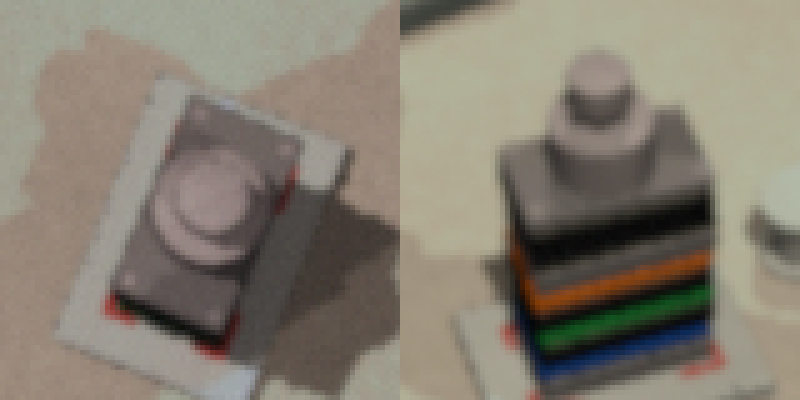

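Weight stands upright and central on the top case (left crop (207,206) against the lid centre at (208,204)), the column is flush, and the tin is still on its pad. Now the knob.

Emit:
carry_out:
  rows: [0,-0.1,1,0,0,0,1,0,0,0,1,0,0,0,1,0,0,0,0.6,0,0,0,0.27,0,0,0,0,0,0,0,0,0,0,0,0,0]

```text
t: 56.33
position: [0.4082, -0.3651, 0.0641]
tcp_rot: [0.001, 0.369, 0.929, -0.001]
wrist_force: [-0.2, -0.5, -0.3]
width: 0.999
gripper_force: 0.0
```

Emit:
carry_out:
  rows: [0,0,0,0,0,0,0,0,0,0,0,0,0,0,0,0,0,0,0,0,0,0,0,0,0,0,0,0,0,0,0,0]
  hand: -1

```text
t: 57.0
position: [0.407, -0.3652, 0.0631]
tcp_rot: [-0.0, 0.37, 0.929, -0.001]
wrist_force: [-4.2, -3.2, 2.2]
width: 0.179
gripper_force: 42.6
```

```bash
python3 - <<'E'
from lid import *
s=state();print(s["wrist_force"],s["torque"],s["gripper_force"]); p=s["position"]
plan([("turn",*p,-14.35)])
E
```

```text
[-4.1646029  -3.23314233  2.19573415] [-0.57035038  0.7213922   0.03622569] 42.59422838687897
t 57.0 at [ 0.407  -0.3652  0.0631] yaw_y 46.6 tilt -1.0000 q6 -0.12 width 0.179
turn: turn 8.86  x 0.00 y 0.00 z -0.00  q6~1.09
```

Emit:
carry_out:
  rows: [0,0,0,0.8,0,0,0,0.8,0,0,0,0.8,0,0,0,0.8,0,0,0,0.8,0,0,0,0.8,0,0,0,0.8,0,0,0,0.8,0,0,0,0.8,0,0,0,0.8,0,0,0,0.5,0,0,0,0.36,0,0,0,0,0,0,0,0,0,0,0,0]

```text
t: 58.25
position: [0.4072, -0.3652, 0.0631]
tcp_rot: [0.001, 0.789, 0.614, -0.001]
wrist_force: [-3.4, -4.1, 3.4]
width: 0.185
gripper_force: 42.6
```

```bash
python3 - <<'E'
from lid import *
s=state();print(s["wrist_force"],s["torque"]); p=s["position"]
plan([("turn",*p,-14.35)])
E
```

```text
[-3.42351249 -4.09704986  3.38352892] [-0.72621325  0.63138084 -0.03493788]
t 58.2 at [ 0.4072 -0.3652  0.0631] yaw_y -14.3 tilt -1.0000 q6 0.94 width 0.185
turn: turn 0.01  x 0.00 y 0.00 z -0.00  q6~1.09
```

Release, rise and move aside, then check.

Emit:
carry_out:
  rows: [0,0,0,0,0,0,0,0,0,0,0,0,0,0,0,0,0,0,0,0,0,0,-0.5,0,0,0,-1,0,0,0,-1,0,0,0,-1,0,0,0,-1,0,0,0,-1,0,0,0,-1,0,0,0,-1,0,0,0,-1,0,0,0,0,0,0,0,0,0]
  hand: 1

```text
t: 59.58
position: [0.408, -0.3649, 0.2345]
tcp_rot: [0.002, 0.789, 0.614, 0.0]
wrist_force: [-0.8, -0.1, -0.2]
width: 1.0
gripper_force: 0.0
```

```bash
python3 - <<'E'
from lid import *
plan([("aside",.30,-.22,.24,None),("aside2",.35,-.16,.24,None)])
E
```

```text
t 59.6 at [ 0.408  -0.3649  0.2345] yaw_y -14.3 tilt -1.0000 q6 0.94 width 1.000
aside: turn -0.00  x 5.69 y -7.02 z -0.28  q6~1.19
aside2: turn -0.00  x 3.52 y 1.68 z -0.00  q6~1.39
```

Emit:
carry_out:
  rows: [0.8,-1,0,0,0.8,-1,0,0,0.8,-1,0,0,0.8,-1,0,0,0.8,-1,0,0,0.8,-1,0,0,0.8,-0.5,0,0,0.8,0,0,0,0.8,0,0,0,0,0,0,0,0,0,0,0,0,0,0,0]

```text
t: 60.58
position: [0.3169, -0.1928, 0.2323]
tcp_rot: [-0.0, 0.789, 0.614, -0.0]
wrist_force: [-0.2, 0.3, -1.0]
width: 0.996
gripper_force: 0.0
```

```bash
python3 - <<'E'
from lid import *
T=capture("top"); cv2.imwrite("pics/topF.png",T); cv2.imwrite("pics/sceneF.png",capture("scene"))
k=blob("top",T,((5,100,60),(25,255,255)),(192,200),20); print("tin",rect("top",k,.054)[::2])
c=cast("top",[464.05,241.05],.032)[0]
cc=cv2.resize(T,None,fx=8,fy=8,interpolation=3)[225*8:258*8,452*8:484*8]
N,lab,st,ce=cv2.connectedComponentsWithStats(((cv2.cvtColor(cc,cv2.COLOR_BGR2GRAY)>70)*255).astype(np.uint8))
for i in range(1,N):
    if 300<st[i][4]<5000:
        p=np.argwhere(lab==i)[:,::-1]; w=cast("top",(p+.5)/8-.5+[452,225],.0755); m=w.mean(0); v=np.linalg.svd(w-m,full_matrices=False)[2][0]
        print(st[i],m,"dir",np.degrees(np.arctan2(v[1],v[0])),"from axis",np.degrees(np.arctan2(*(m-c)[::-1])))
cv2.imwrite("pics/v11.png",np.hstack([cv2.resize(T[215:270,435:490],(440,440),interpolation=3),cv2.resize(T[150:260,170:280],(340,440),interpolation=3)]))
E
```

```text
tin (array([0.54322424, 0.40010114]), [np.float64(47.6981201171875), np.float64(48.60411071777344)])
[  56  104   88   40 2176] [ 0.41073781 -0.35271487] dir -104.42729268328736 from axis 74.40378215396892
```

View pics/v11.png

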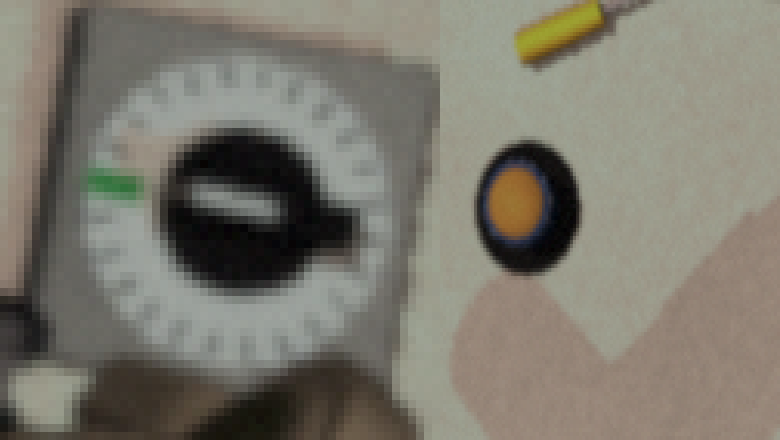

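The white line points straight at the green mark (line direction 75.6°, mark 75.7°). The tin is central on the pad and the robot is clear of everything.

```bash
python3 -c "
from station import *
print(sign_off())"
```

```text
the job is handed in; nothing more can be done
None
```

I handed the job in at about 61 s: the tin is on its pad (put back once after it was knocked), all five cases are stacked on the footprint flush to about 2 mm, the weight is upright on top, and the knob is on the green mark.

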